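# Relamp the grow-light holders and gauge the tubes

### The job

Snap every lamp tube lying on the bench down into both spring clips of the holder made for its length, fully home on the saddles. When all are in, check them with the seating gauge: stand it across each tube in turn, longest tube first, both feet flat on the holder's base plate about midway between the clips, so that its sprung foot reads the tube, and let it stand there for a second. Then put the gauge back upright on its cork mat, and leave the corms, bottle and screwdriver where they are.

Things in the scene. Friction and masses are not known exactly. Their poses are not given: they have to be found in the camera images.
- tube_long_center (a point): centre of the long lamp tube: a rigid frosted white tube 16 mm in diameter, 200 mm long overall, 50 g, with a square aluminium end cap (18 x 18 mm, 10 mm long) at each end, so it lies flat on the bench without rolling (centre 9 mm above the bench). Its x axis runs along the tube; the two ends are alike. None if this tube is absent.
- tube_medium_center (a point): centre of the medium lamp tube: a rigid frosted white tube 16 mm in diameter, 160 mm long overall, 50 g, with a square aluminium end cap (18 x 18 mm, 10 mm long) at each end, so it lies flat on the bench without rolling (centre 9 mm above the bench). Its x axis runs along the tube; the two ends are alike. None if this tube is absent.
- tube_short_center (a point): centre of the short lamp tube: a rigid frosted white tube 16 mm in diameter, 120 mm long overall, 50 g, with a square aluminium end cap (18 x 18 mm, 10 mm long) at each end, so it lies flat on the bench without rolling (centre 9 mm above the bench). Its x axis runs along the tube; the two ends are alike. None if this tube is absent.
- holder_long_seat (a point): where the long tube's centre lies when home, 40 mm above the bench; x along the tube, z up. Holder: fixed white plate 210 mm (x) by 104 mm (y), top 10 mm above the bench, with two steel C-clips, open upward, 77 mm either side of this point along x. All clips: 10 mm wide along x, flared jaws 16 mm either side of the axis and 57 mm above the bench at the tips.
- holder_medium_seat (a point): where the medium tube's centre lies when home, 40 mm above the bench; x along the tube, z up. Holder: fixed white plate 170 mm (x) by 104 mm (y), top 10 mm above the bench, with two steel C-clips, open upward, 57 mm either side of this point along x. To snap in: tube level and parallel, pressed straight down into both clips (10 to 15 N; jaws spread 2 mm each).
- holder_short_seat (a point): where the short tube's centre lies when home, 40 mm above the bench; x along the tube, z up. Holder: fixed white plate 130 mm (x) by 104 mm (y), top 10 mm above the bench, with two steel C-clips, open upward, 37 mm either side of this point along x. Home, the tube lies on saddles 32 mm above the bench, its end caps outside the clips with 8 mm of play at each end.
- gauge_base (a point): mid-point between the feet of the loose gauge, level with their undersides; z up. The gauge is a metal bridge, 120 mm high, 450 g: two feet 44 mm (x) by 20 mm (y), centred 34 mm either side on its y, legs, and a crossbar 62 to 74 mm above the undersides. To use it, stand it across a seated tube, its x along the tube, both feet on the holder's plate, between the clips.
- gauge_grip (a point): point on the gauge's middle axis, 100 mm above the feet's undersides, in its black grip post: 24 x 24 mm, faces square to the gauge's x and y, from 74 to 120 mm above the undersides. Hold the gauge here.
- gauge_foot (a joint): gauge reading, m: how far its sprung slide foot (24 x 24 mm, in the middle between the legs, underside 30 mm above the feet's undersides when free) is pushed up; 0 when free, travel 0.022, spring 0.7 to 2.7 N. Reads 0.008 when the gauge stands flat on a holder's plate over a tube fully home, more if the tube is proud.
- mat_top (a point): centre of the top face of the fixed cork mat, 130 mm (x) by 150 mm (y), 4 mm thick, on which the gauge stands at the start and belongs at the end.
- corm_tray: bystander: low black tray 85 x 150 mm with eight saffron corms in it, about 50 mm high; origin under its centre.
- corm: bystander: one loose brown corm, 36 mm across, 46 mm high; origin under its centre.
- screwdriver: bystander: a screwdriver lying beyond the holders.
- bottle: bystander: white bottle, 56 mm across, 130 mm high; origin under its centre.
Things that resemble listed ones, but are neither listed nor needed, are in the scene too. What is shaped like the part that bears tube_medium_center but red is not meant.

How it is judged:
By the outcome, as a careful person would: the job done as asked, in the order asked, and still so for the second after the job is handed in, with the robot touching nothing.
Of tube_long, tube_medium, tube_short only 2 to 3 are there at a start; the rules pass over those that are not, and their reading is None.
At some moment in a run one of tube_long, tube_medium, tube_short may be knocked a few centimetres aside while the robot is not near it.
Once in a run the grip may slacken for a moment while it holds something.
It also fails if it takes over 210 s, if anything falls off the work surface, if the arm or the gripper's body presses on something with over 40 N, if the wrist force passes 120 N, or if a joint passes its speed limit or range.

### The arm

A 6-joint arm with a two-finger parallel gripper is mounted at the origin on the work surface. World frame = base frame: x ahead of the robot, y to its left, z up, the work surface at z = 0. Lengths are in m, angles in degrees, forces in N, time in s.
With the tool pointing down it reaches from about 0.375 to 0.925 m from the base axis. Payload 5.7 kg.
Tool frame: the origin (TCP) lies between the finger pads; the fingertips stand 22 mm ahead of it and the grasp point (between the pads) lies 3 mm ahead of it; z points along the fingers, y is the line along which they close (so a half turn about z gives the same grasp; the last joint's range is limited). The gripper opens to 88 mm and grips with 3 to 60 N. Pads are 20 mm wide; open, the fingers measure 115 mm over their backs; the gripper's body (75 mm by 178 mm) begins 61 mm behind the grasp point.
Start: joints at [-75.98, 20.558, 86.54, -0, 72.909, -6.595], TCP at [0.211, -0.562, 0.245] pointing down, gripper open.
Joint ranges: [-170.27, 170.27], [-57.76, 135], [12.27, 136.19], [-55.21, 235.2], [11.17, 155.16], [-170.74, 170.74]. Speed limits (degrees/s): [136.94, 136.94, 180, 180, 180, 180].

### API

Orientations are given as [roll, pitch, yaw] about the fixed x, y, z axes, in that order (R = Rz(yaw) Ry(pitch) Rx(roll)).
In Python, from workcell import robot, viewer, workorder gives the robot as it stands.
- The arm moves only by the tool apply_moves, never from a script. Its argument "motion" is a list of rows, each a list of 3 entries, a list of its own where there are three numbers: the opening, from 0 (shut) to 1 (fully open), then the shift along the tool's x, y, z as a fraction of full scale, then the turn about the tool's z as a fraction of full scale. In form: [[grip, [dx, dy, dz], turn], ...]. A call has 1 to 12 rows; each row shifts and turns the commanded pose from where the row before left it, along the tool's axes as they then stand; what a row does not reach is not made up. Full scale, the value 1, is 2.5 cm for a shift and 4 degrees for a turn. A row lasts 1/12 s, in which the tool goes at most 41.7 mm and 7.16 degrees, less where a joint would pass 70% of its speed; a pose out of reach is approached as far as the arm can. A call with a number of a shift or a turn outside -1 to 1 is refused whole. A call with a gripper value outside its range is refused whole. The fingers move at their own pace and stop on an object; "newtons" is the grip in N (left out, the last holds). Time passes only in rows, so rows that do not move let the fingers close. It gives the time, the measured TCP pose, the force, the opening and the grip force at its end, in the units of the state.
- robot.observe(): the state, without advancing time (a new reading comes with each control period).
- viewer.read_camera(name): name is "side" or "top" or "wrist"; returns a dict with "frame" (384x512x3 uint8, red, green, blue), "intrinsics" (3x3 intrinsics, pixels), "position" and "orientation" of the camera in the world. Camera axes: x right, y up, looking along -z (the intrinsics and any distortion apply to the point x, -y, -z); pixel columns grow to the right and rows downward; lengths in m; the calibration is good to about 2 mm. A picture is of the moment at which its call begins. There is no depth.
- workorder.sign_off(): hands the job in; it is judged then, once.
The state is a dict: "time": time; "joint_positions": joint angles; "qd": joint speeds; "tau": joint torques, N m; "tool_pos": TCP position; "tool_rot": TCP orientation; "contact_force": force on the tool from outside, world axes, zero at the start; "wrist_torque": the same for the moment, N m; "finger_gap": finger opening in m; "grasp_force": force on a finger pad.
Only numpy, scipy, OpenCV 4.12 (cv2) and the standard library are available. Lean on these libraries where they do the work, as an engineer would, in place of code of your own. Each camera call takes 0.05 s, during which the arm holds its last target. There are 200 camera calls.

## Working session

There is one attempt and no reset: what is moved stays moved. The work goes in short steps, Python scripts to look and compute and a tool call to move; the robot and the scene stay as the last step left them, time stands still between calls to the robot, and variables do not carry over. Pictures are saved under pics/ and viewed, at most 14 in all, crops included, and the job is handed in when it is done.

Besides the shell and the picture viewer there is one more tool, called after "Emit:" as name([rows], argument=value, ...), one row to a line, values as JSON. apply_moves: Moves the arm, as the interface text tells. Shift numbers are shares of 2.5 cm and turn numbers shares of 4 degrees, none past 1 either way. Its arguments: {"type":"object","properties":{"motion":{"type":"array"},"newtons":{"type":"number"}},"required":["motion"]}

```bash
mkdir -p pics; ls; python3 - <<'E'
from workcell import robot, viewer
import cv2
print(robot.observe())
for n in ("top","side"):
    c=viewer.read_camera(n); print(n,c["intrinsics"],c["position"],c["orientation"],[k for k in c])
    cv2.imwrite(f"pics/{n}0.png",cv2.resize(c["frame"][:,:,::-1],(800,600),interpolation=cv2.INTER_CUBIC))
E
```

```text
pics
{'time': 0.0, 'joint_positions': array([-7.59794062e+01,  2.05958221e+01,  8.65982100e+01, -2.35430782e-03,
        7.29089517e+01, -6.59556021e+00]), 'qd': array([-0.05824979,  0.0037183 , -0.11565954, -0.01850118, -0.01653214,
        0.01744825]), 'tau': array([-8.08350633e-04, -5.15385139e+01, -2.70726800e+01,  6.71289372e-02,
        3.52186162e-02, -1.65731371e-04]), 'tool_pos': array([ 0.2110762 , -0.56095151,  0.24383669]), 'tool_rot': array([-1.79897439e+02, -9.59452512e-03,  2.06168394e+01]), 'contact_force': array([-1.39046325, -0.82528823, -0.41135883]), 'wrist_torque': array([ 0.02653593, -0.02645811, -0.02635819]), 'grasp_force': 0.0, 'finger_gap': 0.08823167504115602}
top [[446.45637526   0.         262.21207754]
 [  0.         446.45637526 190.24605915]
 [  0.           0.           1.        ]] [0.36580229 0.07997964 1.35202484] [  8.87365988  -1.25270921 -90.84847213] ['frame', 'intrinsics', 'position', 'orientation']
side [[451.39156671   0.         253.27181081]
 [  0.         451.39156671 196.4276297 ]
 [  0.           0.           1.        ]] [0.31190239 1.04811066 0.7955738 ] [  55.88400585   -1.03602438 -166.30052883] ['frame', 'intrinsics', 'position', 'orientation']
```

View pics/top0.png

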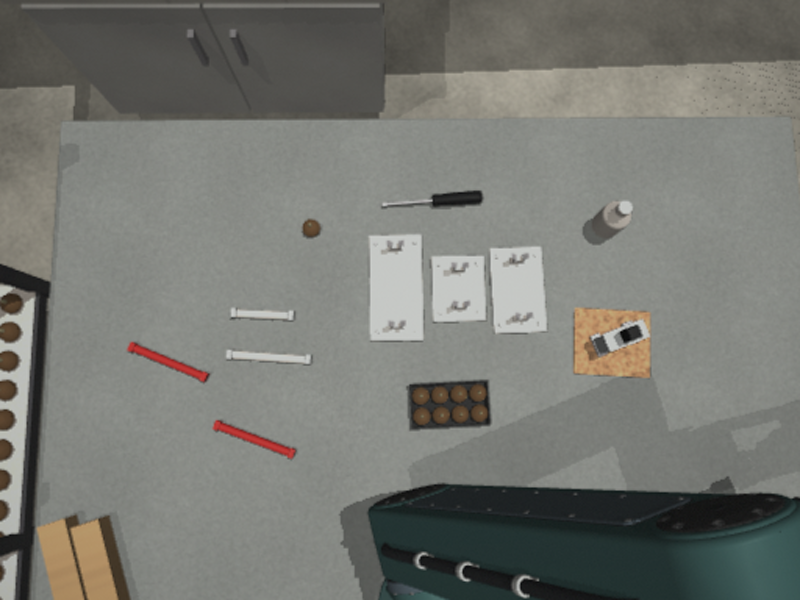

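View pics/side0.png

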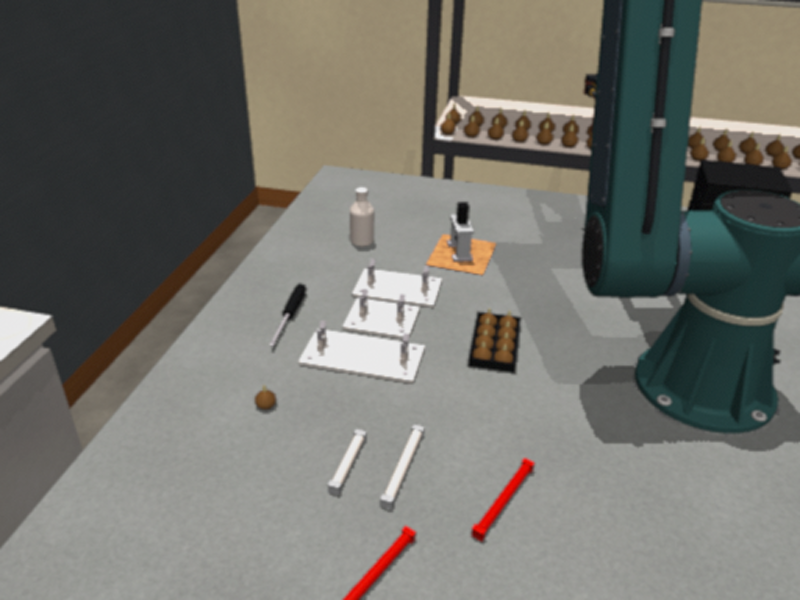

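The top view shows two white tubes, short (ends 232,313 to 294,315) and medium (227,355 to 311,359). It also shows three holders (long 396,288; short 458,289; medium 518,290), the gauge on its mat (617,338), and two red tubes that are decoys. The side view agrees.

```bash
cat > h.py <<'E'
import numpy as np, cv2
from scipy.spatial.transform import Rotation as Ro
from workcell import robot, viewer
def R(c): return Ro.from_euler('xyz',c["orientation"],degrees=True).as_matrix()
def unproj(c,uv,z):
    uv=np.atleast_2d(uv).astype(float); d=np.c_[uv,np.ones(len(uv))]@np.linalg.inv(c["intrinsics"]).T
    d=(d*[1,-1,-1])@R(c).T; p=np.array(c["position"]); return p+d*((z-p[2])/d[:,2])[:,None]
def proj(c,P):
    q=(np.atleast_2d(P)-c["position"])@R(c); q=q*[1,-1,-1]; q=q@c["intrinsics"].T; return q[:,:2]/q[:,2:]
def blobs(c,mask,z,amin=40):
    n,l,s,_=cv2.connectedComponentsWithStats(mask.astype(np.uint8))
    for i in range(1,n):
        if s[i,4]<amin: continue
        ys,xs=np.nonzero(l==i); P=unproj(c,np.c_[xs,ys],z)[:,:2].astype(np.float32)*1000
        (cx,cy),(w,h),a=cv2.minAreaRect(P)
        if w<h: w,h,a=h,w,a+90
        yield (s[i,:5].tolist(),round(cx,1),round(cy,1),round(w,1),round(h,1),round((a+90)%180-90,1))
def save(c,name,box=None,k=1.5):
    f=c["frame"][:,:,::-1]
    if box: f=f[box[1]:box[3],box[0]:box[2]]
    cv2.imwrite(f"pics/{name}.png",cv2.resize(f,None,fx=k,fy=k,interpolation=cv2.INTER_CUBIC))
E
python3 - <<'E'
from h import *
c=viewer.read_camera("top"); f=c["frame"].astype(int)
m=(f.min(2)>165)&(f.max(2)-f.min(2)<30); m[:70]=0
for z in (.01,):
    for b in blobs(c,m,z): print(b)
o=(f[:,:,0]-f[:,:,2]>70)&(f[:,:,1]>90)
for b in blobs(c,o,.004,200): print("mat",b)
k=(f.max(2)<45); k[300:]=0
for b in blobs(c,k,.12,20): print("black",b)
save(c,"crop_top",(220,130,430,250),3.8)
E
```

```text
([396, 129, 9, 8, 55], 752.8, -386.3, 25.2, 22.6, 89.5)
([236, 150, 35, 68, 2154], 596.8, 74.5, 208.5, 102.3, 0.6)
([314, 158, 36, 55, 1665], 589.2, -164.0, 168.3, 102.3, 1.5)
([276, 164, 35, 42, 1263], 592.5, -47.6, 127.9, 102.5, 0.4)
([0, 191, 22, 150, 1372], 365.4, 801.4, 430.8, 60.1, 0.3)
([148, 197, 40, 8, 160], 546.8, 334.3, 118.1, 15.5, 86.3)
([386, 205, 30, 20, 162], 498.4, -371.6, 84.4, 40.2, -71.5)
([145, 224, 54, 9, 223], 463.8, 320.9, 159.0, 15.1, 85.8)
([0, 355, 10, 29, 188], 71.4, 784.7, 75.5, 23.0, -0.8)
mat ([368, 197, 48, 44, 1327], 483.9, -344.8, 144.9, 125.8, 86.1)
mat ([24, 333, 29, 51, 861], 92.1, 695.2, 145.6, 47.6, 17.4)
mat ([46, 333, 28, 51, 859], 90.8, 634.0, 143.6, 48.3, 16.8)
black ([277, 123, 31, 9, 202], 740.8, -37.7, 87.3, 21.7, -87.5)
black ([0, 169, 32, 131, 857], 456.3, 702.9, 363.4, 82.2, 12.5)
black ([397, 210, 8, 9, 43], 486.2, -335.7, 19.4, 19.2, -72.7)
black ([270, 245, 15, 3, 23], 401.9, 11.8, 38.5, 4.1, -86.8)
```

View pics/crop_top.png

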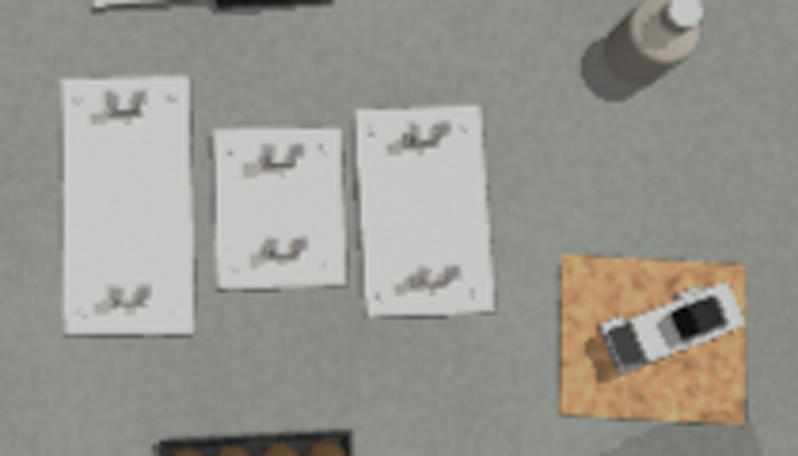

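The crop shows the three holders with their clips (medium at 425,210, tilted about 2°), and the gauge on its mat with its black grip post at 700,318. Only the short and medium tubes are present. Next I move the wrist camera over the holders.

```bash
cat >> h.py <<'E'
def plan(x,y,z,yaw):
    "units: turn first (about tool z), then shift along the tool axes as they stand after the turn"
    o=robot.observe(); p=o["tool_pos"]; r=o["tool_rot"]
    dt=(r[2]-yaw+180)%360-180; d=np.array([x,y,z])-p; a=np.radians(yaw)
    s=np.array([d[0]*np.cos(a)+d[1]*np.sin(a), d[0]*np.sin(a)-d[1]*np.cos(a), -d[2]])/.025
    print("t",round(o["time"],1),"pos",p.round(4),"rot",r.round(2),"gap",round(o["finger_gap"],4),"| turn",round(dt/4,2),"shift",s.round(2), "F",o["contact_force"].round(1))
E
python3 -c "
from h import *
plan(.53,-.11,.33,0)
c=viewer.read_camera('wrist');print(c['position'],c['orientation'],c['intrinsics'][0])"
```

```text
t 0.1 pos [ 0.2111 -0.5611  0.244 ] rot [-1.7992e+02 -1.0000e-02  2.0620e+01] gap 0.0878 | turn 5.15 shift [ 12.76 -18.04  -3.44] F [ 0.4  0.1 -0. ]
[ 0.27685875 -0.53872773  0.38409737] [-14.80670695   0.09613249 -69.43076202] [295.9142118    0.         253.29018604]
```

Emit:
apply_moves([
  [1,[0,0,-0.5],0.86],
  [1,[0,0,-0.5],0.86],
  [1,[0,0,-0.5],0.86],
  [1,[0,0,-0.5],0.86],
  [1,[0,0,-0.5],0.86],
  [1,[0,0,-0.5],0.85],
])

```text
time: 0.7
tool_pos: [0.2112, -0.5613, 0.32]
tool_rot: [-180.0, 0.0, -0.2]
contact_force: [0.3, -0.3, -0.5]
finger_gap: 0.0877
grasp_force: 0.0
```

Emit:
apply_moves([
  [1,[0.64,-0.9,0],0],
  [1,[0.64,-0.9,0],0],
  [1,[0.64,-0.9,0],0],
  [1,[0.64,-0.9,0],0],
  [1,[0.64,-0.9,0],0],
  [1,[0.64,-0.9,0],0],
  [1,[0.64,-0.9,0],0],
  [1,[0.64,-0.9,0],0],
  [1,[0.64,-0.9,0],0],
  [1,[0.64,-0.9,0],0],
  [1,[0.64,-0.9,0],0],
  [1,[0.64,-0.9,0],0],
])

```text
time: 1.7
tool_pos: [0.4036, -0.2902, 0.3196]
tool_rot: [-180.0, 0.0, 0.0]
contact_force: [0.4, 0.2, 0.6]
finger_gap: 0.088
grasp_force: 0.0
```

Emit:
apply_moves([
  [1,[0.64,-0.9,0],0],
  [1,[0.64,-0.9,0],0],
  [1,[0.64,-0.9,0],0],
  [1,[0.64,-0.9,0],0],
  [1,[0.64,-0.9,0],0],
  [1,[0.64,-0.9,0],0],
  [1,[0.64,-0.9,0],0],
  [1,[0.64,-0.9,0],0],
  [1,[0,0,0],0],
  [1,[0,0,0],0],
])

```text
time: 2.53
tool_pos: [0.5314, -0.1105, 0.3193]
tool_rot: [-180.0, 0.0, 0.2]
contact_force: [-0.4, -0.6, -0.4]
finger_gap: 0.0881
grasp_force: 0.0
```

```bash
python3 -c "
from h import *
plan(.53,-.11,.33,0)
c=viewer.read_camera('wrist');save(c,'w1');np.save('w1.npy',c,allow_pickle=True)
f=c['frame'].astype(int)
m=(f.min(2)>150)&(f.max(2)-f.min(2)<30)
for b in blobs(c,m,.01,500): print(b)"
```

```text
t 2.5 pos [ 0.5314 -0.1105  0.3193] rot [-1.7999e+02  4.0000e-02  1.7000e-01] gap 0.0881 | turn 0.04 shift [-0.06 -0.02 -0.43] F [-0.4 -0.6 -0.4]
([0, 0, 512, 274, 85428], 546.8, -115.4, 840.6, 407.1, -89.9)
([217, 312, 159, 44, 2273], 223.0, -187.3, 288.8, 73.9, -85.4)
```

View pics/w1.png

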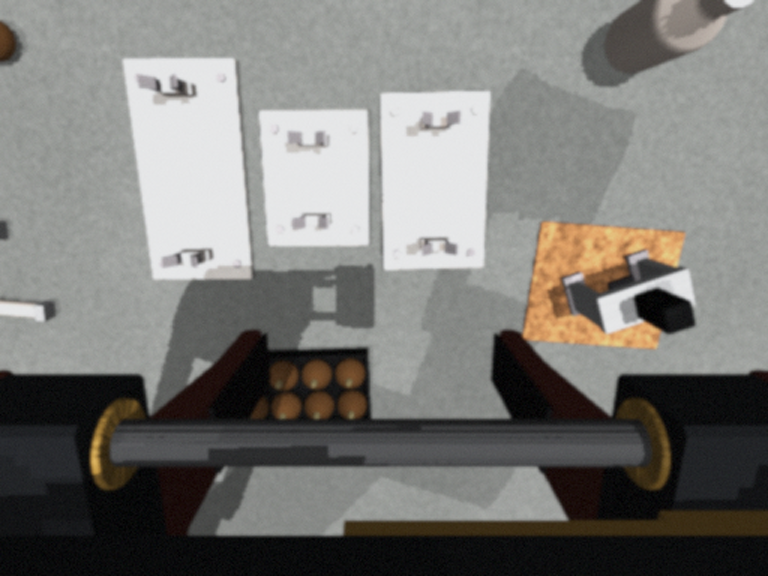

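This wrist view shows the holders clearly (short plate 260-368 x 110-245, medium 381-490 x 92-268) and the gauge with its feet visible. I'll measure the plates with a higher threshold.

```bash
python3 -c "
from h import *
c=np.load('w1.npy',allow_pickle=True).item()
f=c['frame'].astype(int)
m=((f.min(2)>195)&(f.max(2)-f.min(2)<40)).astype(np.uint8)
m[250:]=0
m=cv2.morphologyEx(m,cv2.MORPH_CLOSE,np.ones((3,3)))
for b in blobs(c,m,.01,1500): print(b)
# edge fit: hull corners
n,l,s,_=cv2.connectedComponentsWithStats(m)
for i in range(1,n):
    if s[i,4]<3000: continue
    ct=cv2.findContours((l==i).astype(np.uint8),0,2)[0][0]
    h=cv2.convexHull(ct); q=cv2.approxPolyDP(h,6,True)[:,0]
    P=unproj(c,q,.01)[:,:2]; print(q.tolist(),(P*1000).round(1).tolist(),'mean',(P.mean(0)*1000).round(1),'edge angles',[round(float(np.degrees(np.arctan2(*(P[(k+1)%len(P)]-P[k])[::-1]))),1) for k in range(len(P))])
" | cut -c1-400
```

```text
([82, 39, 85, 147, 9388], 599.2, 73.8, 207.1, 103.5, 0.3)
([254, 61, 73, 119, 7664], 590.6, -165.2, 168.7, 102.7, 1.4)
([173, 73, 73, 91, 5950], 594.7, -48.7, 128.5, 102.8, 0.1)
[[155, 39], [166, 176], [102, 185], [82, 40]] [[702.6, 23.8], [510.0, 22.8], [495.5, 123.7], [701.2, 124.8]] mean [602.3  73.8] edge angles [-179.7, 98.2, 0.3, -89.2]
[[326, 61], [322, 176], [257, 179], [254, 63]] [[675.0, -214.0], [510.5, -218.5], [505.6, -118.0], [672.2, -112.9]] mean [ 590.8 -165.9] edge angles [-178.4, 92.8, 1.8, -88.4]
[[243, 73], [245, 161], [180, 163], [173, 74]] [[659.1, -97.4], [533.6, -99.6], [530.3, -0.1], [657.5, 2.0]] mean [595.1 -48.8] edge angles [-179.0, 91.9, 1.0, -89.1]
```

Emit:
apply_moves([
  [1,[0,0,0],-1],
  [1,[0,0,0],-1],
  [1,[0,0,0],-1],
  [1,[0,0,0],-1],
  [1,[0,0,0],-1],
  [1,[0,0,0],-1],
  [1,[0,0,0],-1],
  [1,[0,0,0],-1],
  [1,[0,0,0],-1],
  [1,[0,0,0],-1],
  [1,[0,0,0],-1],
  [1,[0,0,0],-1],
])

```text
time: 3.58
tool_pos: [0.5302, -0.1129, 0.3196]
tool_rot: [-180.0, 0.0, 48.1]
contact_force: [-0.1, 0.7, -0.4]
finger_gap: 0.088
grasp_force: 0.0
```

Emit:
apply_moves([
  [1,[0,0,0],-1],
  [1,[0,0,0],-1],
  [1,[0,0,0],-1],
  [1,[0,0,0],-1],
  [1,[0,0,0],-1],
  [1,[0,0,0],-1],
  [1,[0,0,0],-1],
  [1,[0,0,0],-1],
  [1,[0,0,0],-1],
  [1,[0,0,0],-0.5],
])

```text
time: 4.42
tool_pos: [0.5302, -0.1129, 0.3196]
tool_rot: [-180.0, 0.0, 86.1]
contact_force: [0.1, -0.0, 0.2]
finger_gap: 0.088
grasp_force: 0.0
```

Emit:
apply_moves([
  [1,[0.9,-0.12,0.18],0],
  [1,[0.9,-0.12,0.18],0],
  [1,[0.9,-0.12,0.18],0],
  [1,[0.9,-0.12,0.18],0],
  [1,[0.9,-0.12,0.18],0],
  [1,[0.9,-0.12,0.18],0],
  [1,[0.9,-0.12,0.18],0],
  [1,[0.9,-0.12,0.18],0],
  [1,[0.9,-0.12,0.18],0],
  [1,[0.9,-0.12,0.18],0],
  [1,[0.9,-0.12,0.18],0],
  [1,[0.9,-0.12,0.18],0],
])

```text
time: 5.42
tool_pos: [0.5137, 0.1598, 0.2655]
tool_rot: [-180.0, 0.0, 85.9]
contact_force: [-0.1, -0.6, -0.0]
finger_gap: 0.0878
grasp_force: 0.0
```

Emit:
apply_moves([
  [1,[0.9,-0.12,0.18],0],
  [1,[0.9,-0.12,0.18],0],
  [1,[0.9,-0.12,0.18],0],
  [1,[0.9,-0.12,0.18],0],
  [1,[0.9,-0.12,0.18],0],
  [1,[0.9,-0.12,0.18],0],
  [1,[0,0,0],0],
  [1,[0,0,0],0],
])

```text
time: 6.08
tool_pos: [0.5053, 0.2956, 0.2383]
tool_rot: [-180.0, 0.1, 86.1]
contact_force: [-0.1, -0.4, -0.4]
finger_gap: 0.0873
grasp_force: 0.0
```

```bash
python3 -c "
from h import *
c=viewer.read_camera('wrist');save(c,'w2');np.save('w2.npy',c,allow_pickle=True)
f=c['frame'].astype(int)
m=(f.min(2)>195)&(f.max(2)-f.min(2)<40)
for b in blobs(c,m,.012,300): print(b)
plan(.4638,.3209,.1,86)"
```

```text
([279, 86, 16, 103, 1011], 548.6, 331.8, 122.7, 16.6, 86.7)
([213, 97, 14, 121, 974], 464.3, 311.9, 149.7, 17.0, 84.6)
([255, 311, 19, 36, 538], 505.1, 61.3, 62.3, 23.8, -87.4)
([277, 311, 99, 36, 3136], 596.3, 55.1, 145.9, 60.1, -4.0)
t 6.1 pos [0.5055 0.295  0.2386] rot [-1.7998e+02  6.0000e-02  8.6000e+01] gap 0.0876 | turn 0.0 shift [ 0.92 -1.74  5.54] F [ 1.  -0.  -0.3]
```

View pics/w2.png

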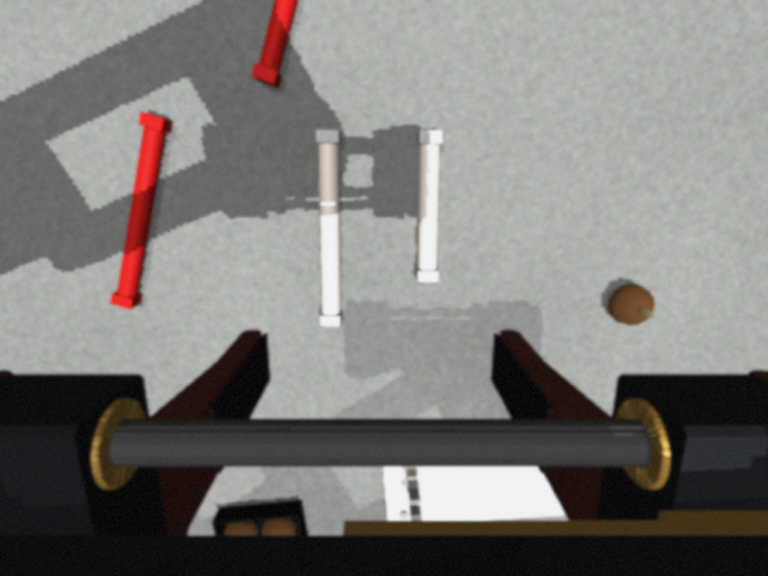

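The wrist view shows the medium tube with cap centres at (327,136) and (330,318), and the short tube at (430,136) and (428,275). The gripper shadow covers part of the medium tube.

```bash
python3 -c "
from h import *
c=np.load('w2.npy',allow_pickle=True).item()
for n,q in (('med',[[327,136],[330,318]]),('short',[[430,136],[428,275]])):
    P=unproj(c,np.array(q)/1.5,.018)[:,:2]*1000; d=P[0]-P[1]
    print(n,P.mean(0).round(1),np.hypot(*d).round(1),np.degrees(np.arctan2(d[1],d[0])).round(1))
    print((unproj(c,np.array(q)/1.5,.009)[:,:2]*1000).mean(0))
plan(.464,.319,.1,86)"
```

```text
med [465.6 319.7] 147.3 85.2
[464.50779793 318.60347317]
short [547.7 332.8] 109.6 86.8
[548.61246628 332.08159283]
t 6.1 pos [0.5055 0.295  0.2386] rot [-1.7998e+02  6.0000e-02  8.6000e+01] gap 0.0876 | turn 0.0 shift [ 0.84 -1.72  5.54] F [ 1.  -0.  -0.3]
```

Emit:
apply_moves([
  [1,[0.3,-0.56,0],0.12],
  [1,[0.3,-0.56,0],0],
  [1,[0.3,-0.56,0],0],
  [1,[0,0,0.95],0],
  [1,[0,0,0.95],0],
  [1,[0,0,0.95],0],
  [1,[0,0,0.95],0],
  [1,[0,0,0.95],0],
  [1,[0,0,0.95],0],
  [1,[0,0,0.95],0],
  [1,[0,0,0],0],
  [1,[0,0,0],0],
])

```text
time: 7.13
tool_pos: [0.4638, 0.3213, 0.072]
tool_rot: [-179.9, 0.1, 85.5]
contact_force: [-0.7, 0.5, 0.4]
finger_gap: 0.0879
grasp_force: 0.0
```

```bash
python3 -c "
from h import *
c=viewer.read_camera('wrist');np.save('w3.npy',c,allow_pickle=True)
save(c,'w3')
plan(.465,.3197,.0245,85.5)"
```

```text
t 7.2 pos [0.465  0.3219 0.0731] rot [-179.99    0.     85.55] gap 0.0881 | turn 0.01 shift [-0.09  0.01  1.95] F [0.4 0.6 0.8]
```

View pics/w3.png

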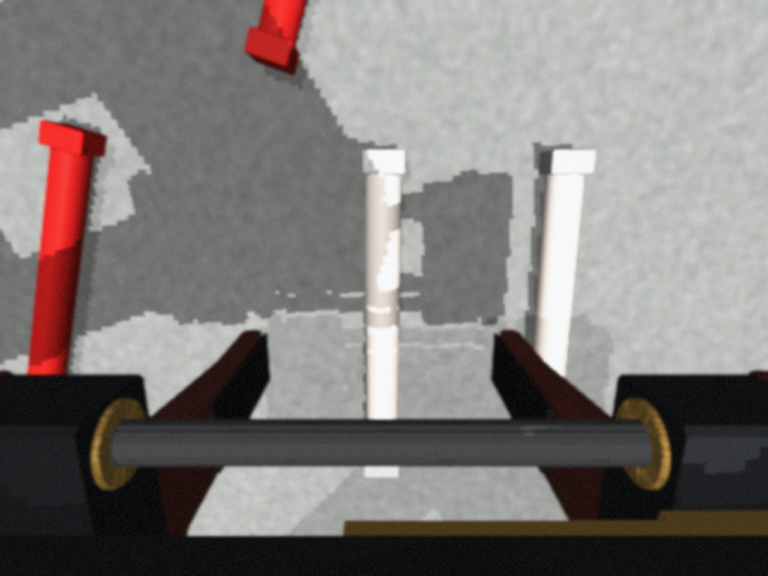

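The tube runs between the open fingers (centred near column 383) and the short tube is clear of the right finger. I descend and grip.

Emit:
apply_moves([
  [1,[-0.03,0,0.6],0],
  [1,[-0.03,0,0.6],0],
  [1,[-0.03,0,0.5],0],
  [1,[0,0,0.22],0],
  [1,[0,0,0],0],
  [0.12,[0,0,0],0],
  [0,[0,0,0],0],
  [0,[0,0,0],0],
  [0,[0,0,0],0],
  [0,[0,0,0],0],
  [0,[0,0,0],0],
  [0,[0,0,0],0],
], newtons=45)

```text
time: 8.18
tool_pos: [0.465, 0.3197, 0.0246]
tool_rot: [180.0, -0.0, 85.5]
contact_force: [0.8, -0.6, -0.2]
finger_gap: 0.0446
grasp_force: 0.0
```

Emit:
apply_moves([
  [0,[0,0,0],0],
  [0,[0,0,0],0],
  [0,[0,0,0],0],
  [0,[0,0,0],0],
])

```text
time: 8.52
tool_pos: [0.465, 0.3197, 0.0244]
tool_rot: [-180.0, -0.0, 85.5]
contact_force: [0.7, 1.0, 0.3]
finger_gap: 0.0181
grasp_force: 0.0
```

Emit:
apply_moves([
  [0,[0,0,0],0],
  [0,[0,0,0],0],
  [0,[0,0,0],0],
  [0,[0,0,0],0],
  [0,[0,0,-0.5],0],
  [0,[0,0,-0.8],0],
  [0,[0,0,-0.8],0],
  [0,[0,0,-0.8],0],
  [0,[0,0,-0.8],0],
  [0,[0,0,-0.8],0],
  [0,[0,0,0],0],
])

```text
time: 9.43
tool_pos: [0.4672, 0.3208, 0.1406]
tool_rot: [179.7, -0.2, 85.5]
contact_force: [1.2, -0.4, -0.8]
finger_gap: 0.0148
grasp_force: 45.0
```

Emit:
apply_moves([
  [0,[0,0,0],0.88],
  [0,[0,0,0],0.88],
  [0,[0,0,0],0.88],
  [0,[0,0,0],0.88],
  [0,[0,0,0],0.88],
  [0,[0,0,0],0.88],
  [0,[0,0,0],0.88],
  [0,[0,0,0],0.88],
  [0,[0,0,0],0.88],
  [0,[0,0,0],0.88],
  [0,[0,0,0],0.88],
  [0,[0,0,0],0.88],
])

```text
time: 10.43
tool_pos: [0.4645, 0.3194, 0.1359]
tool_rot: [-180.0, 0.1, 43.1]
contact_force: [0.4, -0.1, -0.5]
finger_gap: 0.015
grasp_force: 45.0
```

Emit:
apply_moves([
  [0,[0,0,0],0.88],
  [0,[0,0,0],0.88],
  [0,[0,0,0],0.88],
  [0,[0,0,0],0.88],
  [0,[0,0,0],0.88],
  [0,[0,0,0],0.88],
  [0,[0,0,0],0.88],
  [0,[0,0,0],0.88],
  [0,[0,0,0],0.88],
  [0,[0,0,0],0.88],
  [0,[0,0,0],0.88],
  [0,[0,0,0],0.76],
])

```text
time: 11.43
tool_pos: [0.4645, 0.3194, 0.1359]
tool_rot: [180.0, 0.1, 1.4]
contact_force: [0.5, -0.3, -0.4]
finger_gap: 0.0153
grasp_force: 45.0
```

```bash
python3 -c "
from h import *
plan(.590,-.1648,.12,1.5); print(robot.observe()['grasp_force'])"
```

```text
t 11.4 pos [0.4645 0.3194 0.1359] rot [1.7997e+02 7.0000e-02 1.3600e+00] gap 0.0153 | turn -0.04 shift [ 4.51 19.49  0.64] F [ 0.5 -0.3 -0.4]
44.996965527534485
```

Emit:
apply_moves([
  [0,[0.205,0.886,0],0],
  [0,[0.205,0.886,0],0],
  [0,[0.205,0.886,0],0],
  [0,[0.205,0.886,0],0],
  [0,[0.205,0.886,0],0],
  [0,[0.205,0.886,0],0],
  [0,[0.205,0.886,0],0],
  [0,[0.205,0.886,0],0],
  [0,[0.205,0.886,0],0],
  [0,[0.205,0.886,0],0],
  [0,[0.205,0.886,0],0],
  [0,[0.205,0.886,0],0],
])

```text
time: 12.43
tool_pos: [0.5332, 0.0545, 0.136]
tool_rot: [-180.0, 0.1, 1.5]
contact_force: [0.3, -0.0, -0.2]
finger_gap: 0.0151
grasp_force: 45.0
```

Emit:
apply_moves([
  [0,[0.205,0.886,0],0],
  [0,[0.205,0.886,0],0],
  [0,[0.205,0.886,0],0],
  [0,[0.205,0.886,0],0],
  [0,[0.205,0.886,0],0],
  [0,[0.205,0.886,0],0],
  [0,[0.205,0.886,0],0],
  [0,[0.205,0.886,0],0],
  [0,[0.205,0.886,0],0],
  [0,[0.205,0.886,0],0],
  [0,[0,0,0],0],
  [0,[0,0,0],0],
])

```text
time: 13.43
tool_pos: [0.5904, -0.1652, 0.1358]
tool_rot: [-180.0, 0.1, 1.4]
contact_force: [-0.3, -0.0, -0.3]
finger_gap: 0.015
grasp_force: 45.0
```

```bash
python3 -c "
from h import *
plan(.590,-.1648,.12,1.5); print(robot.observe()['grasp_force'])
c=viewer.read_camera('wrist');np.save('w4.npy',c,allow_pickle=True)
save(c,'w4')"
```

```text
t 13.4 pos [ 0.5904 -0.1652  0.1358] rot [-1.7996e+02  6.0000e-02  1.4200e+00] gap 0.015 | turn -0.02 shift [-0.02 -0.02  0.63] F [-0.3 -0.  -0.3]
44.9980366230011
```

View pics/w4.png

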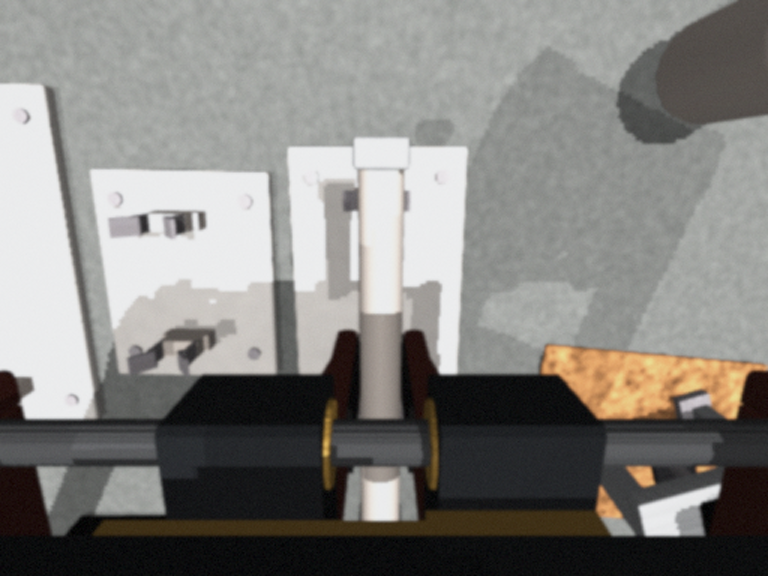

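The tube is held over the medium holder (cap at 381,153). The far clip jaws are at about (350,200) and (406,200), the plate corners at (289,147) and (467,147), and the screws at (312,178) and (442,177). I'll compare tube and plate in world axes.

```bash
python3 -c "
from h import *
c=np.load('w4.npy',allow_pickle=True).item()
u=lambda q,z:(unproj(c,np.array(q)/1.5,z)[:,:2]*1000).round(1).tolist()
print('corners',u([[289,147],[467,147]],.01),'screws',u([[312,178],[442,177]],.01),'sides',u([[294,260],[462,260]],.01))
print('clip',u([[350,200],[406,200]],.057),u([[350,200],[406,200]],.05))
print('tube row180,300',u([[361.5,200],[403.5,200],[360,290],[404.5,290]],.1213),'cap',u([[353,140],[410,140]],.130))
f=c['frame'].astype(int)
print(f[133,215:285].min(1)); print(f[190,190:320].min(1))
"
```

```text
corners [[673.4, -113.1], [675.8, -214.6]] screws [[656.6, -125.9], [658.9, -201.4]] sides [[607.9, -114.2], [610.3, -216.5]]
clip [[647.4, -151.2], [648.1, -178.3]] [[647.0, -150.7], [647.7, -178.7]]
tube row180,300 [[651.4, -159.4], [651.8, -173.7], [619.6, -159.2], [620.0, -175.3]] cap [[670.3, -156.8], [670.7, -174.6]]
[185 167 156 155 151 152 153 155 152 154 153 149 144 131 117 104  99  98
  95  97  98  96  95 110 138 167 191 212 223 230 234 233 235 236 235 235
 235 235 235 235 236 235 234 235 235 236 236 234 236 235 228 218 198 171
 147 137 149 172 205 230 235 235 236 236 235 235 235 234 236 235]
[ 97  96  91  91 100 128 184 225 233 235 235 235 236 236 235 235 235 235
 233 228 209 196 193 193 192 192 195 189 177 163 152 154 151 156 152 154
 158 153 153 153 153 152 152 152 152 151 152 146 137 125 131 152 174 189
 200 210 216 226 229 232 234 235 235 235 235 236 236 234 236 235 235 232
 230 226 216 205 194 188 194 216 222 222 224 222 223 222 223 223 218 205
 179 158 156 155 155 151 150 150 147 150 148 153 154 169 197 229 235 234
 235 235 235 236 235 236 234 234 221 184 155 142 144 143 144 140 143 145
 141 141 145 145]
```

Tube and plate agree in yaw (about 1.4°) and x. The tube needs about 1.5 mm toward +y. I correct that and descend.

Emit:
apply_moves([
  [0,[0,-0.06,0.4],0],
  [0,[0,0,0.6],0],
  [0,[0,0,0.6],0],
  [0,[0,0,0.6],0],
  [0,[0,0,0.2],0],
  [0,[0,0,0.1],0],
  [0,[0,0,0.1],0],
  [0,[0,0,0.1],0],
  [0,[0,0,0],0],
], newtons=60)

```text
time: 14.23
tool_pos: [0.5909, -0.1628, 0.0696]
tool_rot: [180.0, -0.0, 1.5]
contact_force: [-0.6, 0.4, -1.2]
finger_gap: 0.0147
grasp_force: 60.0
```

Emit:
apply_moves([
  [0,[0,0,0.08],0],
  [0,[0,0,0.08],0],
  [0,[0,0,0.08],0],
  [0,[0,0,0.08],0],
  [0,[0,0,0],0],
])

```text
time: 14.65
tool_pos: [0.5926, -0.1634, 0.0633]
tool_rot: [179.9, -0.2, 1.5]
contact_force: [1.2, 0.3, 6.4]
finger_gap: 0.0145
grasp_force: 60.0
```

Emit:
apply_moves([
  [0,[0,0,0.1],0],
  [0,[0,0,0.1],0],
  [0,[0,0,0.1],0],
  [0,[0,0,0],0],
])

```text
time: 14.98
tool_pos: [0.5919, -0.1633, 0.0555]
tool_rot: [180.0, -0.1, 1.5]
contact_force: [-1.6, 1.1, 12.5]
finger_gap: 0.0148
grasp_force: 60.0
```

Emit:
apply_moves([
  [0,[0,0,0.08],0],
  [0,[0,0,0.08],0],
  [0,[0,0,0],0],
])

```text
time: 15.23
tool_pos: [0.592, -0.1633, 0.0552]
tool_rot: [179.9, -0.2, 1.5]
contact_force: [-9.8, 4.2, 42.5]
finger_gap: 0.0146
grasp_force: 60.0
```

It snapped and now sits hard on the saddles (z stopped at 0.0552, 42 N). I relieve the load, release and rise.

Emit:
apply_moves([
  [0,[0,0,-0.12],0],
  [0.45,[0,0,0],0],
  [0.45,[0,0,0],0],
  [0.45,[0,0,0],0],
  [0.45,[0,0,0],0],
  [0.45,[0,0,0],0],
  [0.45,[0,0,-0.5],0],
  [0.45,[0,0,-0.9],0],
  [0.45,[0,0,-0.9],0],
  [0.45,[0,0,-0.9],0],
  [0.45,[0,0,-0.9],0],
  [0.45,[0,0,-0.9],0],
])

```text
time: 16.23
tool_pos: [0.5906, -0.1629, 0.1797]
tool_rot: [-180.0, -0.0, 1.5]
contact_force: [1.2, 0.3, 0.5]
finger_gap: 0.0393
grasp_force: 0.0
```

Emit:
apply_moves([
  [1,[0,0,-0.9],0],
  [1,[0,0,-0.9],0],
  [1,[0,0,-0.9],0],
  [1,[0,0,0],0],
])

```text
time: 16.57
tool_pos: [0.5933, -0.1639, 0.251]
tool_rot: [179.8, -0.4, 1.5]
contact_force: [1.1, -0.2, 0.3]
finger_gap: 0.0628
grasp_force: 0.0
```

```bash
python3 -c "
from h import *
c=viewer.read_camera('wrist');np.save('w5.npy',c,allow_pickle=True)
save(c,'w5')
t=viewer.read_camera('top');f=t['frame'].astype(int);m=(f.min(2)>165)&(f.max(2)-f.min(2)<30); m[:70]=0
for b in blobs(t,m,.01,100): print(b)
plan(.530,.295,.2386,86.7)"
```

```text
([354, 70, 35, 5, 133], 953.0, -305.7, 109.5, 13.5, 89.7)
([309, 121, 22, 23, 169], 763.4, -129.1, 65.5, 54.8, -50.1)
([218, 149, 54, 81, 2498], 582.3, 98.7, 251.1, 157.1, -3.5)
([275, 159, 37, 47, 1354], 600.5, -48.3, 143.3, 109.2, 0.8)
([313, 158, 23, 56, 587], 589.3, -144.6, 170.7, 64.5, 1.5)
([357, 181, 21, 19, 160], 572.3, -273.1, 63.1, 53.9, -83.5)
([0, 191, 22, 151, 1553], 363.8, 789.2, 432.0, 61.9, 3.9)
([147, 195, 41, 10, 227], 549.9, 335.3, 121.6, 21.7, 86.2)
([228, 222, 25, 41, 255], 419.4, 115.3, 135.3, 43.9, -29.4)
([185, 245, 23, 20, 148], 376.1, 248.1, 58.5, 52.6, 60.5)
([0, 355, 11, 29, 227], 71.2, 783.5, 75.6, 25.7, 0.1)
t 16.7 pos [ 0.5912 -0.1631  0.2467] rot [ 1.7995e+02 -1.2000e-01  1.5400e+00] gap 0.0711 | turn -21.29 shift [18.15 -3.5   0.32] F [-1.   0.2 -0.5]
```

View pics/w5.png

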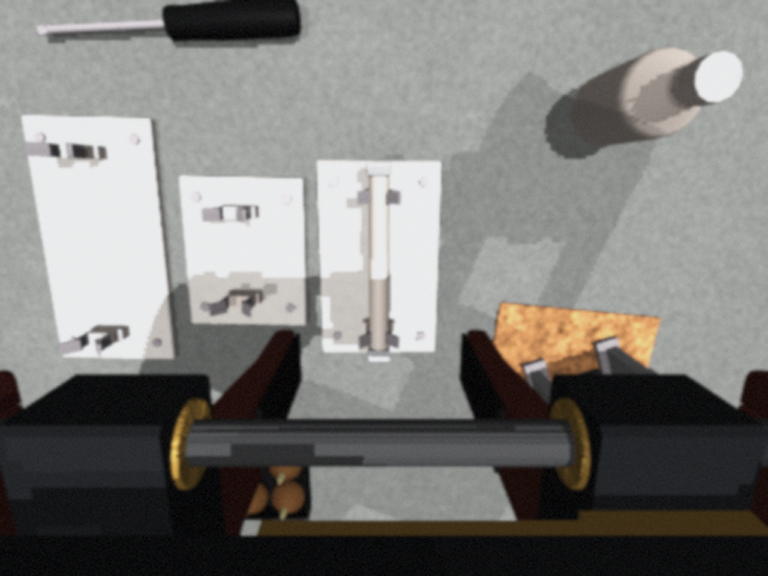

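The medium tube lies in both clips (378,165 to 378,355), level and centred. Now the short tube.

Emit:
apply_moves([
  [1,[0,0,0],-0.97],
  [1,[0,0,0],-0.97],
  [1,[0,0,0],-0.97],
  [1,[0,0,0],-0.97],
  [1,[0,0,0],-0.97],
  [1,[0,0,0],-0.97],
  [1,[0,0,0],-0.97],
  [1,[0,0,0],-0.97],
  [1,[0,0,0],-0.97],
  [1,[0,0,0],-0.97],
  [1,[0,0,0],-0.97],
  [1,[0,0,0],-0.97],
])

```text
time: 17.67
tool_pos: [0.5896, -0.1625, 0.2435]
tool_rot: [-179.8, 0.1, 48.3]
contact_force: [-0.0, 0.3, -0.9]
finger_gap: 0.0878
grasp_force: 0.0
```

Emit:
apply_moves([
  [1,[0,0,0],-0.97],
  [1,[0,0,0],-0.97],
  [1,[0,0,0],-0.97],
  [1,[0,0,0],-0.97],
  [1,[0,0,0],-0.97],
  [1,[0,0,0],-0.97],
  [1,[0,0,0],-0.97],
  [1,[0,0,0],-0.97],
  [1,[0,0,0],-0.97],
  [1,[0,0,0],-0.92],
])

```text
time: 18.5
tool_pos: [0.5896, -0.1625, 0.2435]
tool_rot: [-179.8, -0.1, 86.9]
contact_force: [0.2, -0.0, 0.0]
finger_gap: 0.088
grasp_force: 0.0
```

Emit:
apply_moves([
  [1,[0.895,-0.131,0],0],
  [1,[0.895,-0.131,0],0],
  [1,[0.895,-0.131,0],0],
  [1,[0.895,-0.131,0],0],
  [1,[0.895,-0.131,0],0],
  [1,[0.895,-0.131,0],0],
  [1,[0.895,-0.131,0],0],
  [1,[0.895,-0.131,0],0],
  [1,[0.895,-0.131,0],0],
  [1,[0.895,-0.131,0],0],
  [1,[0.895,-0.131,0],0],
  [1,[0.895,-0.131,0],0],
])

```text
time: 19.5
tool_pos: [0.5656, 0.1083, 0.2437]
tool_rot: [-179.8, 0.0, 86.7]
contact_force: [-0.3, -0.4, -0.8]
finger_gap: 0.0875
grasp_force: 0.0
```

Emit:
apply_moves([
  [1,[0.895,-0.131,0.3],0],
  [1,[0.895,-0.131,0.3],0],
  [1,[0.895,-0.131,0.5],0],
  [1,[0.895,-0.131,0.5],0],
  [1,[0.895,-0.131,0.5],0],
  [1,[0.895,-0.131,0.5],0],
  [1,[0.895,-0.131,0.5],0],
  [1,[0.895,-0.131,0.5],0],
  [1,[0.895,-0.131,0.5],0],
  [1,[0.895,-0.131,0.5],0],
  [1,[0,0,0],0],
  [1,[0,0,0],0],
])

```text
time: 20.5
tool_pos: [0.5452, 0.3327, 0.1281]
tool_rot: [-179.8, 0.1, 86.8]
contact_force: [0.5, -0.2, -0.4]
finger_gap: 0.0878
grasp_force: 0.0
```

```bash
python3 -c "
from h import *
c=viewer.read_camera('wrist');np.save('w6.npy',c,allow_pickle=True)
save(c,'w6')
plan(.5475,.333,.0245,86.7)"
```

```text
t 20.6 pos [0.5461 0.3321 0.1291] rot [-1.7986e+02  1.0000e-01  8.6760e+01] gap 0.0878 | turn 0.01 shift [0.04 0.06 4.18] F [-0.9 -0.2 -0.6]
```

View pics/w6.png

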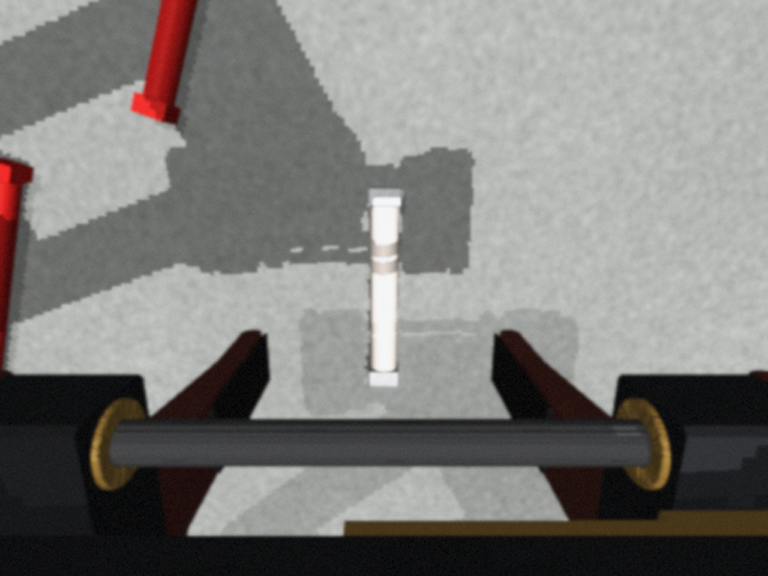

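The short tube is centred between the fingers (385,197 to 383,378). I descend and grip it.

Emit:
apply_moves([
  [1,[0.04,0.06,0.8],0],
  [1,[0,0,0.8],0],
  [1,[0,0,0.8],0],
  [1,[0,0,0.8],0],
  [1,[0,0,0.6],0],
  [1,[0,0,0.35],0],
  [1,[0,0,0],0],
  [0,[0,0,0],0],
  [0,[0,0,0],0],
  [0,[0,0,0],0],
  [0,[0,0,0],0],
  [0,[0,0,0],0],
], newtons=45)

```text
time: 21.55
tool_pos: [0.5493, 0.3338, 0.0276]
tool_rot: [179.9, -0.0, 86.7]
contact_force: [-0.6, 0.3, 0.5]
finger_gap: 0.0581
grasp_force: 0.0
```

Emit:
apply_moves([
  [0,[0,0,0],0],
  [0,[0,0,0],0],
  [0,[0,0,0],0],
  [0,[0,0,0],0],
  [0,[0,0,0],0],
  [0,[0,0,0],0],
  [0,[0,0,0],0],
  [0,[0,0,0],0],
  [0,[0,0,0],0],
  [0,[0,0,0],0],
])

```text
time: 22.38
tool_pos: [0.5487, 0.3335, 0.0267]
tool_rot: [-180.0, -0.0, 86.7]
contact_force: [-0.0, 0.1, -0.8]
finger_gap: 0.015
grasp_force: 45.0
```

Emit:
apply_moves([
  [0,[0,0,-0.5],0],
  [0,[0,0,-0.8],0],
  [0,[0,0,-0.8],0],
  [0,[0,0,-0.8],0],
  [0,[0,0,-0.8],0],
  [0,[0,0,-0.8],0],
  [0,[0,0,0],0],
])

```text
time: 22.97
tool_pos: [0.5514, 0.3348, 0.1444]
tool_rot: [179.6, -0.2, 86.7]
contact_force: [-0.0, 0.0, -0.0]
finger_gap: 0.0151
grasp_force: 45.0
```

Emit:
apply_moves([
  [0,[0,0,0],0.898],
  [0,[0,0,0],0.898],
  [0,[0,0,0],0.898],
  [0,[0,0,0],0.898],
  [0,[0,0,0],0.898],
  [0,[0,0,0],0.898],
  [0,[0,0,0],0.898],
  [0,[0,0,0],0.898],
  [0,[0,0,0],0.898],
  [0,[0,0,0],0.898],
  [0,[0,0,0],0.898],
  [0,[0,0,0],0.898],
])

```text
time: 23.97
tool_pos: [0.5483, 0.3333, 0.1386]
tool_rot: [-180.0, 0.0, 43.4]
contact_force: [-0.8, -1.4, -0.4]
finger_gap: 0.015
grasp_force: 45.0
```

Emit:
apply_moves([
  [0,[0,0,0],0.898],
  [0,[0,0,0],0.898],
  [0,[0,0,0],0.898],
  [0,[0,0,0],0.898],
  [0,[0,0,0],0.898],
  [0,[0,0,0],0.898],
  [0,[0,0,0],0.898],
  [0,[0,0,0],0.898],
  [0,[0,0,0],0.898],
  [0,[0,0,0],0.898],
  [0,[0,0,0],0.898],
  [0,[0,0,0],0.898],
])

```text
time: 24.97
tool_pos: [0.5483, 0.3333, 0.1386]
tool_rot: [180.0, 0.0, 0.3]
contact_force: [-0.2, 0.3, -1.2]
finger_gap: 0.0149
grasp_force: 45.0
```

Emit:
apply_moves([
  [0,[0.093,0.847,0],0],
  [0,[0.093,0.847,0],0],
  [0,[0.093,0.847,0],0],
  [0,[0.093,0.847,0],0],
  [0,[0.093,0.847,0],0],
  [0,[0.093,0.847,0],0],
  [0,[0.093,0.847,0],0],
  [0,[0.093,0.847,0],0],
  [0,[0.093,0.847,0],0],
  [0,[0.093,0.847,0],0],
  [0,[0.093,0.847,0],0],
  [0,[0.093,0.847,0],0],
])

```text
time: 25.97
tool_pos: [0.5784, 0.0786, 0.1388]
tool_rot: [-180.0, 0.0, 0.5]
contact_force: [0.4, -0.1, -1.0]
finger_gap: 0.0151
grasp_force: 45.0
```

Emit:
apply_moves([
  [0,[0.093,0.847,0],0],
  [0,[0.093,0.847,0],0],
  [0,[0.093,0.847,0],0],
  [0,[0.093,0.847,0],0],
  [0,[0.093,0.847,0],0],
  [0,[0.093,0.847,0],0],
  [0,[0,0,0],0],
  [0,[0,0,0],0],
])

```text
time: 26.63
tool_pos: [0.5936, -0.048, 0.1388]
tool_rot: [-180.0, 0.0, 0.4]
contact_force: [0.1, 0.1, -0.7]
finger_gap: 0.0149
grasp_force: 45.0
```

```bash
python3 -c "
from h import *
c=viewer.read_camera('wrist');np.save('w7.npy',c,allow_pickle=True)
save(c,'w7')
plan(.594,-.047,.0577,.5); print(robot.observe()['grasp_force'])"
```

```text
t 26.7 pos [ 0.5934 -0.0471  0.1388] rot [-1.7996e+02  5.0000e-02  4.2000e-01] gap 0.015 | turn -0.02 shift [ 0.03 -0.    3.24] F [-0.2 -0.1 -0.9]
44.99989449977875
```

View pics/w7.png

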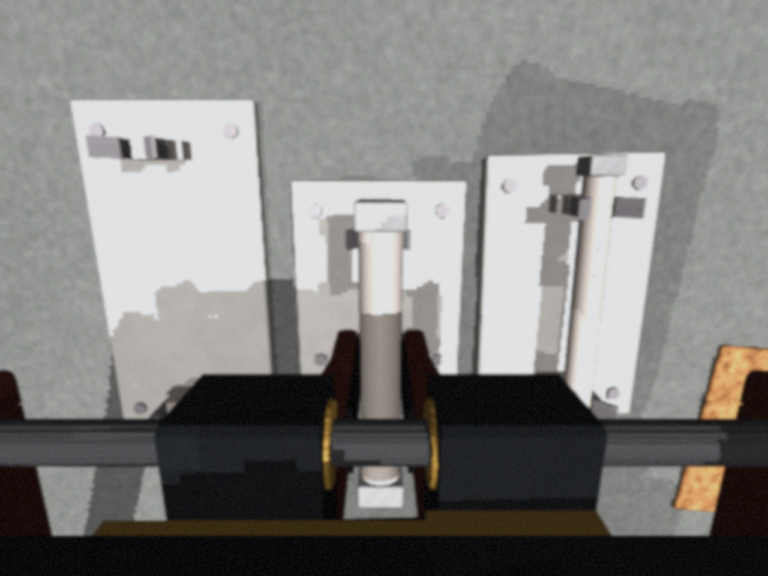

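The short tube is over its holder. The cap's far edge is at (381,201), screws are at (317,211) and (442,211), jaws at about 346 to 410, so it is centred. I check along the tube quickly.

```bash
python3 -c "
from h import *
c=np.load('w7.npy',allow_pickle=True).item()
u=lambda q,z:(unproj(c,np.array(q)/1.5,z)[:,:2]*1000).round(1).tolist()
print(u([[292,182],[466,182],[317,211],[442,211]],.01),'cap',u([[356,201],[408,201]],.130))"
```

```text
[[658.1, 2.4], [658.6, -100.0], [641.3, -11.8], [641.7, -86.6]] cap [[654.7, -41.6], [654.8, -58.8]]
```

Emit:
apply_moves([
  [0,[0,0,0.6],0],
  [0,[0,0,0.6],0],
  [0,[0,0,0.6],0],
  [0,[0,0,0.2],0],
  [0,[0,0,0.2],0],
  [0,[0,0,0.2],0],
  [0,[0,0,0.1],0],
  [0,[0,0,0],0],
], newtons=60)

```text
time: 27.35
tool_pos: [0.5938, -0.047, 0.0766]
tool_rot: [-180.0, 0.0, 0.5]
contact_force: [0.0, -0.4, -0.5]
finger_gap: 0.0148
grasp_force: 60.0
```

Emit:
apply_moves([
  [0,[0,0,0.1],0],
  [0,[0,0,0.1],0],
  [0,[0,0,0.1],0],
  [0,[0,0,0.1],0],
  [0,[0,0,0.1],0],
  [0,[0,0,0],0],
])

```text
time: 27.85
tool_pos: [0.5954, -0.0471, 0.0654]
tool_rot: [-180.0, -0.2, 0.5]
contact_force: [1.7, 1.6, 5.5]
finger_gap: 0.015
grasp_force: 60.0
```

Emit:
apply_moves([
  [0,[0,0,0.1],0],
  [0,[0,0,0.1],0],
  [0,[0,0,0.1],0],
  [0,[0,0,0],0],
])

```text
time: 28.18
tool_pos: [0.5947, -0.047, 0.0574]
tool_rot: [-180.0, -0.1, 0.5]
contact_force: [-0.3, 2.7, 6.0]
finger_gap: 0.0153
grasp_force: 60.0
```

Emit:
apply_moves([
  [0,[0,0,0.06],0],
  [0,[0,0,0],0],
])

```text
time: 28.35
tool_pos: [0.5948, -0.047, 0.0573]
tool_rot: [-180.0, -0.1, 0.5]
contact_force: [-2.9, 3.2, 18.9]
finger_gap: 0.0149
grasp_force: 60.0
```

Emit:
apply_moves([
  [0,[0,0,0.06],0],
  [0,[0,0,0],0],
])

```text
time: 28.52
tool_pos: [0.5948, -0.047, 0.0571]
tool_rot: [-180.0, -0.1, 0.5]
contact_force: [-6.9, 3.6, 30.8]
finger_gap: 0.0149
grasp_force: 60.0
```

Emit:
apply_moves([
  [0,[0,0,-0.12],0],
  [0.45,[0,0,0],0],
  [0.45,[0,0,0],0],
  [0.45,[0,0,0],0],
  [0.45,[0,0,0],0],
  [0.45,[0,0,0],0],
  [0.45,[0,0,-0.5],0],
  [0.45,[0,0,-0.9],0],
  [0.45,[0,0,-0.9],0],
  [0.45,[0,0,-0.9],0],
  [0.45,[0,0,-0.9],0],
  [0.6,[0,0,-0.9],0],
])

```text
time: 29.52
tool_pos: [0.5935, -0.0473, 0.1824]
tool_rot: [-180.0, 0.0, 0.5]
contact_force: [0.6, 0.3, -0.3]
finger_gap: 0.0435
grasp_force: 0.0
```

Emit:
apply_moves([
  [0.8,[0,0,-0.9],0],
  [0.8,[0,0,-0.9],0],
  [0.8,[0,0,-0.9],0],
  [0.8,[0,0,0],0],
  [0.8,[0,0,0],0],
])

```text
time: 29.93
tool_pos: [0.5946, -0.0475, 0.2501]
tool_rot: [180.0, -0.1, 0.5]
contact_force: [0.2, 0.1, 0.8]
finger_gap: 0.0702
grasp_force: 0.0
```

```bash
python3 -c "
from h import *
plan(.43,-.336,.25,17.5); print(robot.observe()['joint_positions'].round(0))
t=viewer.read_camera('top');f=t['frame'].astype(int);k=(f.max(2)<45); k[300:]=0
for b in blobs(t,k,.12,20): print('black',b)
o=(f[:,:,0]-f[:,:,2]>70)&(f[:,:,1]>90)
for b in blobs(t,o,.004,200): print('mat',b)
"
```

```text
t 29.9 pos [ 0.5946 -0.0475  0.2501] rot [ 1.7997e+02 -1.5000e-01  4.8000e-01] gap 0.0702 | turn -4.25 shift [-9.75  9.03  0.  ] F [0.2 0.1 0.8]
[-11.  20.  87.  -0.  73.  78.]
black ([277, 119, 13, 17, 78], 742.9, -11.1, 47.8, 32.9, -10.5)
black ([337, 121, 18, 101, 715], 614.5, -181.2, 290.8, 36.1, -7.9)
black ([298, 144, 36, 22, 407], 652.3, -100.6, 100.9, 55.9, 76.4)
black ([278, 150, 9, 27, 97], 636.7, -3.8, 76.0, 18.6, -10.5)
black ([297, 163, 17, 8, 27], 620.0, -69.7, 49.2, 9.3, 65.2)
black ([270, 166, 6, 9, 25], 615.1, 20.4, 23.0, 14.1, -1.1)
black ([0, 169, 31, 131, 806], 456.0, 704.2, 363.4, 79.5, 12.5)
black ([397, 210, 7, 9, 41], 485.8, -334.3, 19.7, 16.2, 15.2)
black ([273, 246, 6, 20, 29], 377.4, 17.8, 53.2, 5.3, -17.2)
black ([351, 287, 5, 13, 40], 273.4, -191.6, 32.0, 10.9, -2.7)
mat ([367, 197, 49, 44, 1416], 483.8, -344.2, 146.0, 127.1, 86.1)
mat ([24, 333, 30, 51, 906], 92.0, 694.3, 146.4, 49.9, 17.2)
mat ([46, 333, 29, 51, 908], 90.8, 633.4, 145.4, 50.0, 17.2)
```

Both tubes are in. I move to view the gauge.

Emit:
apply_moves([
  [1,[0,0,0],-0.83],
  [1,[0,0,0],-0.83],
  [1,[0,0,0],-0.83],
  [1,[0,0,0],-0.83],
  [1,[0,0,0],-0.83],
])

```text
time: 30.4
tool_pos: [0.5926, -0.0471, 0.2468]
tool_rot: [-179.9, 0.2, 17.2]
contact_force: [-0.5, -0.2, -0.5]
finger_gap: 0.0879
grasp_force: 0.0
```

Emit:
apply_moves([
  [1,[-0.78,0.89,0],0],
  [1,[-0.78,0.89,0],0],
  [1,[-0.78,0.89,0],0],
  [1,[-0.78,0.89,0],0],
  [1,[-0.78,0.89,0],0],
  [1,[-0.78,0.89,0],0],
  [1,[-0.78,0.89,0],0],
  [1,[-0.78,0.89,0],0],
  [1,[-0.78,0.89,0],0],
  [1,[-0.78,0.89,0],0],
  [1,[-0.78,0.89,0],0],
  [1,[0,0,0],0],
])

```text
time: 31.4
tool_pos: [0.4581, -0.3482, 0.247]
tool_rot: [-180.0, 0.2, 16.9]
contact_force: [-0.8, -0.2, 0.3]
finger_gap: 0.0876
grasp_force: 0.0
```

```bash
python3 -c "
from h import *
c=viewer.read_camera('wrist');np.save('w8.npy',c,allow_pickle=True)
save(c,'w8'); f=c['frame'].astype(int)
o=(f[:,:,0]-f[:,:,2]>70)&(f[:,:,1]>90)
for b in blobs(c,o,.004,200): print('mat',b)
plan(.486,-.335,.107,17)"
```

```text
mat ([188, 79, 142, 134, 8033], 484.6, -346.7, 148.6, 128.8, 85.8)
t 31.4 pos [ 0.4589 -0.3459  0.247 ] rot [-1.7986e+02  1.2000e-01  1.6880e+01] gap 0.0878 | turn -0.03 shift [ 1.16 -0.1   5.6 ] F [-0.2  1.1  0. ]
```

View pics/w8.png

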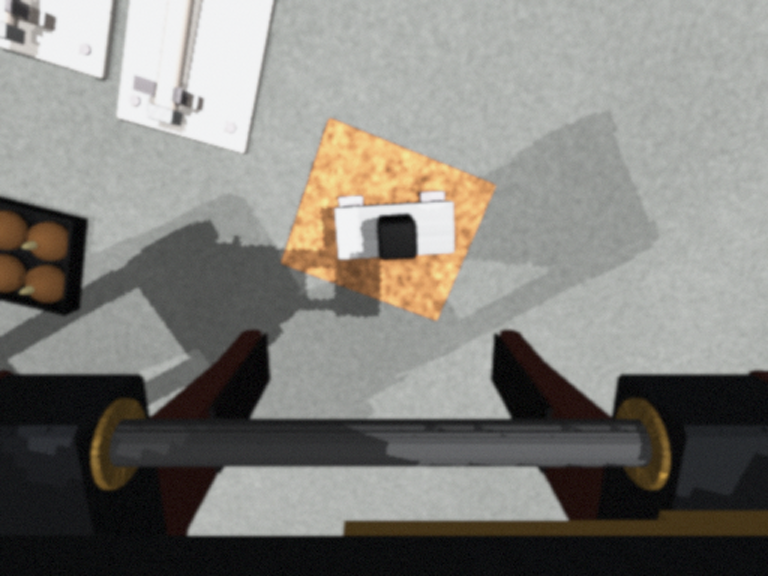

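The gauge stands on the mat: crossbar corners about (335,209), (453,202), (455,253), (340,259), post about (379-416, 214-258), feet at (350,202) and (432,197). I'll compute its pose.

```bash
python3 -c "
from h import *
c=np.load('w8.npy',allow_pickle=True).item()
P=unproj(c,np.array([[335,209],[453,202],[455,253],[340,259]])/1.5,.078)[:,:2]*1000
print(P.round(1).tolist(),P.mean(0).round(1))
for a,b in ((0,1),(3,2)): d=P[a]-P[b]; print(np.degrees(np.arctan2(d[1],d[0]))-90, np.hypot(*d))
f=c['frame'].astype(int)
k=(f.max(2)<50); k[180:]=0; k[:,:235]=0; k[:,300:]=0
for b in blobs(c,k,.124,100): print(b)
ys,xs=np.nonzero(k); print(xs.min(),xs.max(),ys.min(),ys.max())
for p in ([.486,-.335],[.484,-.336]):
  for psi in (17,20):
    a=np.radians(psi); Q=[[p[0]+dx*np.cos(a)-dy*np.sin(a),p[1]+dx*np.sin(a)+dy*np.cos(a),z] for z in (.124,.078) for dx in(-.012,.012) for dy in (-.012,.012)]
    print(p,psi,(proj(c,np.array(Q))*1.5).round(0).tolist())
" | cut -c1-500
```

```text
[[492.7, -307.3], [520.7, -383.3], [487.7, -396.3], [460.1, -319.9]] [ 490.3 -351.7]
20.194161762043052 80.97777910654774
19.885976409028814 81.24443590696094
([252, 144, 25, 28, 653], 492.6, -349.7, 24.1, 21.6, 16.9)
252 276 144 171
[0.486, -0.335] 17 [[389.0, 260.0], [350.0, 260.0], [390.0, 220.0], [349.0, 220.0], [388.0, 247.0], [354.0, 247.0], [388.0, 213.0], [353.0, 213.0]]
[0.486, -0.335] 20 [[390.0, 259.0], [351.0, 261.0], [388.0, 219.0], [348.0, 221.0], [389.0, 246.0], [355.0, 248.0], [387.0, 212.0], [352.0, 214.0]]
[0.484, -0.336] 17 [[390.0, 263.0], [350.0, 263.0], [390.0, 223.0], [349.0, 223.0], [389.0, 250.0], [355.0, 250.0], [389.0, 216.0], [354.0, 216.0]]
[0.484, -0.336] 20 [[391.0, 262.0], [351.0, 264.0], [389.0, 222.0], [348.0, 225.0], [390.0, 249.0], [356.0, 251.0], [388.0, 215.0], [353.0, 217.0]]
```

Emit:
apply_moves([
  [1,[0,0,0],-0.65],
  [1,[0.57,0.27,0],0],
  [1,[0.57,0.27,0],0],
  [1,[0,0,0.8],0],
  [1,[0,0,0.8],0],
  [1,[0,0,0.8],0],
  [1,[0,0,0.8],0],
  [1,[0,0,0],0],
  [1,[0,0,0],0],
])

```text
time: 32.2
tool_pos: [0.4912, -0.3453, 0.1673]
tool_rot: [-179.7, 0.1, 19.7]
contact_force: [0.2, 0.2, 0.8]
finger_gap: 0.0876
grasp_force: 0.0
```

```bash
python3 -c "
from h import *
c=viewer.read_camera('wrist');np.save('w9.npy',c,allow_pickle=True)
save(c,'w9')
plan(.490,-.349,.107,19.5)
t=viewer.read_camera('top'); a=np.radians(19.5)
print(proj(c,np.array([[.49,-.349,.124],[.49,-.349,.078]]))*1.5)"
```

```text
t 32.2 pos [ 0.492  -0.3463  0.1687] rot [-1.7989e+02  4.0000e-02  1.9720e+01] gap 0.0878 | turn 0.06 shift [-0.11  0.08  2.47] F [ 0.9 -0.  -0.2]
[[382.96043591 341.16815331]
 [382.80943576 309.79983339]]
```

View pics/w9.png

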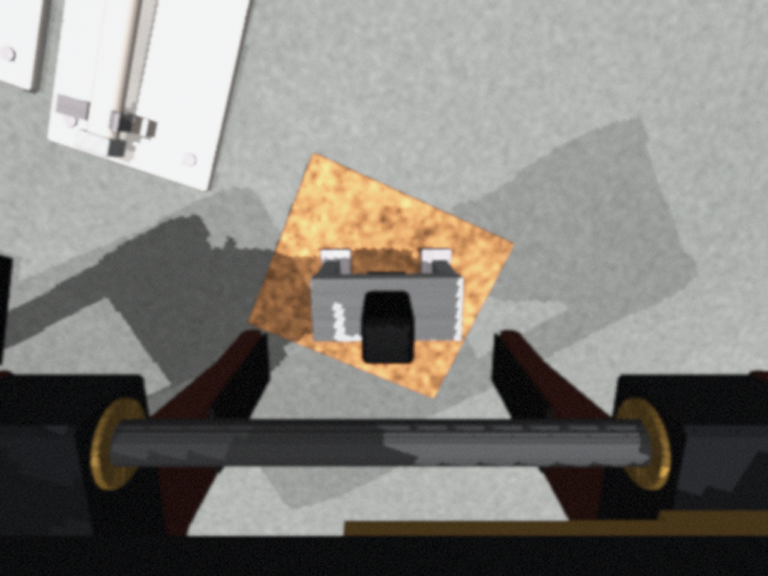

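The crossbar is level in the image (rows 277-340), so the yaw is right. The post is centred at (388,338), about 2 mm off in tool y. I correct, descend and grip.

Emit:
apply_moves([
  [0.7,[-0.06,0.09,0.5],0],
  [0.7,[0,0,0.7],0],
  [0.7,[0,0,0.7],0],
  [0.7,[0,0,0.4],0],
  [0.7,[0,0,0.17],0],
  [0.7,[0,0,0],0],
  [0.7,[0,0,0],0],
  [0,[0,0,0],0],
  [0,[0,0,0],0],
  [0,[0,0,0],0],
  [0,[0,0,0],0],
  [0,[0,0,0],0],
], newtons=30)

```text
time: 33.3
tool_pos: [0.4916, -0.35, 0.1077]
tool_rot: [180.0, -0.0, 19.7]
contact_force: [0.4, 0.2, 0.2]
finger_gap: 0.0317
grasp_force: 0.0
```

Emit:
apply_moves([
  [0,[0,0,0],0],
  [0,[0,0,0],0],
  [0,[0,0,0],0],
  [0,[0,0,0],0],
  [0,[0,0,0],0],
  [0,[0,0,0],0],
], newtons=55)

```text
time: 33.8
tool_pos: [0.4911, -0.3494, 0.1073]
tool_rot: [-179.9, 0.0, 19.7]
contact_force: [-1.2, 4.0, 4.2]
finger_gap: 0.0239
grasp_force: 55.0
```

```bash
python3 -c "
from h import *
plan(.491,-.3482,.107,19.7);o=robot.observe();print(o['grasp_force'],o['joint_positions'].round(1))"
```

```text
t 33.8 pos [ 0.4911 -0.3494  0.1073] rot [-1.7993e+02  2.0000e-02  1.9680e+01] gap 0.0239 | turn -0.0 shift [ 0.01 -0.05  0.01] F [-1.2  4.   4.2]
54.97706651687622 [-42.   29.3  94.1   0.   56.6  28.3]
```

Emit:
apply_moves([
  [0,[0,0,-0.4],0],
  [0,[0,0,-0.7],0],
  [0,[0,0,-0.7],0],
  [0,[0,0,-0.7],0],
  [0,[0,0,-0.7],0],
  [0,[0,0,-0.7],0],
  [0,[0,0,0],0.9],
  [0,[0,0,0],0.9],
  [0,[0,0,0],0.9],
  [0,[0,0,0],0.9],
  [0,[0,0,0],0.9],
  [0,[0,0,0],0.05],
])

```text
time: 34.8
tool_pos: [0.4913, -0.3503, 0.2049]
tool_rot: [180.0, 0.0, 1.4]
contact_force: [0.6, -0.4, -5.3]
finger_gap: 0.0241
grasp_force: 55.0
```

Emit:
apply_moves([
  [0,[0.46,-0.815,0],0],
  [0,[0.46,-0.815,0],0],
  [0,[0.46,-0.815,0],0],
  [0,[0.46,-0.815,0],0],
  [0,[0.46,-0.815,0],0],
  [0,[0.46,-0.815,0],0],
  [0,[0.46,-0.815,0],0],
  [0,[0.46,-0.815,0],0],
  [0,[0.46,-0.815,0],0],
  [0,[0,0,0],0],
  [0,[0,0,0],0],
])

```text
time: 35.72
tool_pos: [0.5906, -0.1631, 0.2048]
tool_rot: [180.0, 0.0, 1.7]
contact_force: [-0.7, -1.1, -5.4]
finger_gap: 0.0237
grasp_force: 55.0
```

```bash
python3 -c "
from h import *
c=viewer.read_camera('wrist');np.save('w10.npy',c,allow_pickle=True)
save(c,'w10'); s=viewer.read_camera('side'); save(s,'s10')
plan(.590,-.1633,.1133,1.5);print(robot.observe()['grasp_force'])"
```

```text
t 35.8 pos [ 0.5899 -0.1645  0.2048] rot [1.7997e+02 3.0000e-02 1.5600e+00] gap 0.0232 | turn 0.01 shift [ 0.01 -0.05  3.66] F [ 0.5 -0.4 -4.9]
54.97318089008331
```

View pics/w10.png

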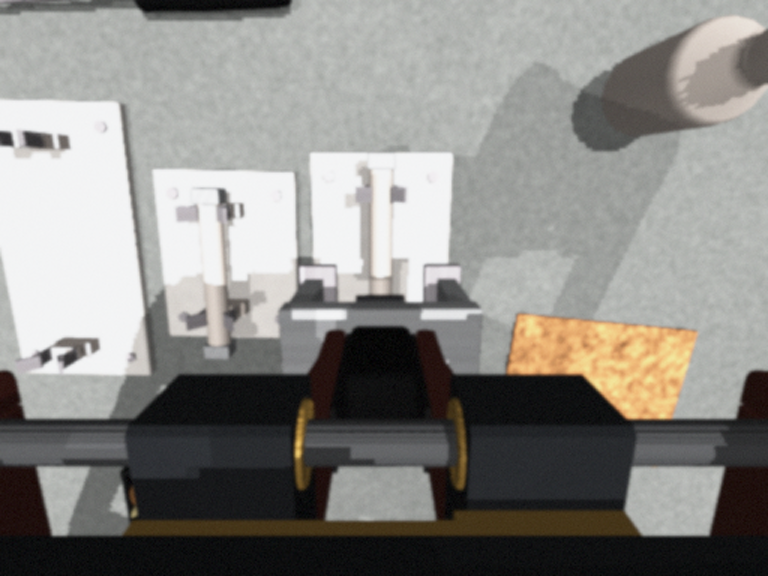

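The gauge hangs square over the medium tube, with its feet at (318,275) and (441,275) straddling it and the tube at column 380. I lower it.

Emit:
apply_moves([
  [0,[0,-0.03,0.5],0],
  [0,[0,0,0.7],0],
  [0,[0,0,0.7],0],
  [0,[0,0,0.7],0],
  [0,[0,0,0.4],0],
  [0,[0,0,0.2],0],
  [0,[0,0,0.2],0],
  [0,[0,0,0.1],0],
  [0,[0,0,0],0],
  [0,[0,0,0],0],
])

```text
time: 36.65
tool_pos: [0.5905, -0.1635, 0.1181]
tool_rot: [180.0, -0.1, 1.5]
contact_force: [-1.3, 0.0, -3.4]
finger_gap: 0.0237
grasp_force: 55.0
```

Emit:
apply_moves([
  [0,[0,0,0.07],0],
  [0,[0,0,0.03],0],
  [0,[0,0,0.03],0],
  [0,[0,0,0],0],
])

```text
time: 36.98
tool_pos: [0.5908, -0.1634, 0.1145]
tool_rot: [180.0, -0.1, 1.5]
contact_force: [-0.1, -0.9, -4.2]
finger_gap: 0.0235
grasp_force: 55.0
```

Emit:
apply_moves([
  [0,[0,0,0.03],0],
  [0,[0,0,0.03],0],
  [0,[0,0,0],0],
  [0,[0,0,0],0],
])

```text
time: 37.32
tool_pos: [0.5908, -0.1634, 0.1132]
tool_rot: [180.0, -0.1, 1.5]
contact_force: [0.8, 0.4, 1.9]
finger_gap: 0.0241
grasp_force: 55.0
```

Emit:
apply_moves([
  [0,[0,0,0.03],0],
  [0,[0,0,0],0],
  [0,[0,0,0],0],
])

```text
time: 37.57
tool_pos: [0.5908, -0.1633, 0.1132]
tool_rot: [180.0, -0.1, 1.5]
contact_force: [-1.0, 1.5, 8.4]
finger_gap: 0.0236
grasp_force: 55.0
```

The feet are on the plate (z 0.1132, as expected). I release and let the gauge stand.

Emit:
apply_moves([
  [0,[0,0,-0.03],0],
  [0.4,[0,0,0],0],
  [0.4,[0,0,0],0],
  [0.4,[0,0,0],0],
  [0.4,[0,0,0],0],
  [0.4,[0,0,0],0],
  [0.4,[0,0,0],0],
  [0.4,[0,0,0],0],
  [0.4,[0,0,0],0],
  [0.4,[0,0,0],0],
  [0.4,[0,0,0],0],
  [0.4,[0,0,0],0],
])

```text
time: 38.57
tool_pos: [0.5901, -0.1632, 0.1127]
tool_rot: [-180.0, 0.0, 1.5]
contact_force: [-0.8, -0.9, -0.2]
finger_gap: 0.0351
grasp_force: 0.0
```

Emit:
apply_moves([
  [0.4,[0,0,0],0],
  [0.4,[0,0,0],0],
  [0.4,[0,0,0],0],
  [0.4,[0,0,0],0],
  [0.4,[0,0,0],0],
  [0.4,[0,0,0],0],
  [0.4,[0,0,0],0],
  [0.4,[0,0,0],0],
  [0.4,[0,0,0],0],
  [0.4,[0,0,0],0],
  [0.4,[0,0,0],0],
  [0.4,[0,0,0],0],
])

```text
time: 39.57
tool_pos: [0.5901, -0.1632, 0.1126]
tool_rot: [-180.0, 0.0, 1.5]
contact_force: [-0.2, -0.1, 0.1]
finger_gap: 0.0349
grasp_force: 0.0
```

Emit:
apply_moves([
  [0,[0,0,0],0],
  [0,[0,0,0],0],
  [0,[0,0,0],0],
  [0,[0,0,0],0],
  [0,[0,0,0],0],
  [0,[0,0,0],0],
  [0,[0,0,0],0],
])

```text
time: 40.15
tool_pos: [0.5901, -0.1632, 0.1126]
tool_rot: [-180.0, 0.0, 1.5]
contact_force: [-0.4, -1.2, 0.2]
finger_gap: 0.0236
grasp_force: 55.0
```

```bash
python3 -c "
from h import *
plan(.594,-.047,.21,.5);print(robot.observe()['grasp_force'])"
```

```text
t 40.1 pos [ 0.5901 -0.1632  0.1126] rot [-180.      0.      1.49] gap 0.0236 | turn 0.25 shift [ 0.2  -4.65 -3.89] F [-0.4 -1.2  0.2]
54.99910354614258
```

Emit:
apply_moves([
  [0,[0,0,-0.4],0],
  [0,[0,0,-0.8],0],
  [0,[0,0,-0.8],0],
  [0,[0,0,-0.8],0],
  [0,[0,0,-0.8],0],
  [0,[0,0,0],0.25],
  [0,[0.03,-0.775,0],0],
  [0,[0.03,-0.775,0],0],
  [0,[0.03,-0.775,0],0],
  [0,[0.03,-0.775,0],0],
  [0,[0.03,-0.775,0],0],
  [0,[0.03,-0.775,0],0],
])

```text
time: 41.15
tool_pos: [0.5925, -0.0458, 0.2012]
tool_rot: [-180.0, 0.1, 0.4]
contact_force: [0.9, -0.2, -4.6]
finger_gap: 0.0238
grasp_force: 55.0
```

Emit:
apply_moves([
  [0,[0,0,0],0],
  [0,[0,0,0],0],
  [0,[0,0,0],0],
])

```text
time: 41.4
tool_pos: [0.5931, -0.0471, 0.2018]
tool_rot: [180.0, 0.1, 0.5]
contact_force: [0.9, -1.2, -4.4]
finger_gap: 0.0238
grasp_force: 55.0
```

```bash
python3 -c "
from h import *
plan(.5937,-.047,.1126,.5);print(robot.observe()['grasp_force'])"
```

```text
t 41.4 pos [ 0.5931 -0.0471  0.2018] rot [1.7999e+02 9.0000e-02 4.9000e-01] gap 0.0238 | turn -0.0 shift [ 0.03 -0.    3.57] F [ 0.9 -1.2 -4.4]
54.997698068618774
```

Emit:
apply_moves([
  [0,[0,0,0.5],0],
  [0,[0,0,0.7],0],
  [0,[0,0,0.7],0],
  [0,[0,0,0.7],0],
  [0,[0,0,0.4],0],
  [0,[0,0,0.2],0],
  [0,[0,0,0.15],0],
  [0,[0,0,0.05],0],
  [0,[0,0,0.03],0],
  [0,[0,0,0.03],0],
  [0,[0,0,0],0],
  [0,[0,0,0],0],
])

```text
time: 42.4
tool_pos: [0.5942, -0.047, 0.1169]
tool_rot: [180.0, -0.1, 0.5]
contact_force: [0.4, -1.2, -3.8]
finger_gap: 0.0238
grasp_force: 55.0
```

Emit:
apply_moves([
  [0,[0,0,0.03],0],
  [0,[0,0,0.03],0],
  [0,[0,0,0],0],
  [0,[0,0,0],0],
])

```text
time: 42.73
tool_pos: [0.5942, -0.047, 0.1149]
tool_rot: [180.0, -0.1, 0.5]
contact_force: [0.1, -0.6, -3.7]
finger_gap: 0.0238
grasp_force: 55.0
```

Emit:
apply_moves([
  [0,[0,0,0.03],0],
  [0,[0,0,0],0],
  [0,[0,0,0],0],
])

```text
time: 42.98
tool_pos: [0.5939, -0.0469, 0.114]
tool_rot: [-180.0, -0.0, 0.5]
contact_force: [1.0, -0.5, -3.5]
finger_gap: 0.0236
grasp_force: 55.0
```

Emit:
apply_moves([
  [0,[0,0,0.03],0],
  [0,[0,0,0.03],0],
  [0,[0,0,0],0],
  [0,[0,0,0],0],
])

```text
time: 43.32
tool_pos: [0.5939, -0.0469, 0.1127]
tool_rot: [-180.0, -0.0, 0.5]
contact_force: [0.2, -0.3, -1.2]
finger_gap: 0.0237
grasp_force: 55.0
```

Emit:
apply_moves([
  [0,[0,0,0.02],0],
  [0,[0,0,0],0],
  [0,[0,0,0],0],
])

```text
time: 43.57
tool_pos: [0.594, -0.0469, 0.1126]
tool_rot: [-180.0, -0.0, 0.5]
contact_force: [-0.9, -0.1, 5.1]
finger_gap: 0.0236
grasp_force: 55.0
```

Contact at 0.1126, the same height as on the medium plate. I release, wait and regrip.

Emit:
apply_moves([
  [0,[0,0,-0.02],0],
  [0.4,[0,0,0],0],
  [0.4,[0,0,0],0],
  [0.4,[0,0,0],0],
  [0.4,[0,0,0],0],
  [0.4,[0,0,0],0],
  [0.4,[0,0,0],0],
  [0.4,[0,0,0],0],
  [0.4,[0,0,0],0],
  [0.4,[0,0,0],0],
  [0.4,[0,0,0],0],
  [0.4,[0,0,0],0],
])

```text
time: 44.57
tool_pos: [0.5936, -0.0469, 0.1124]
tool_rot: [-180.0, 0.0, 0.5]
contact_force: [-0.3, -0.4, 0.8]
finger_gap: 0.0351
grasp_force: 0.0
```

Emit:
apply_moves([
  [0.4,[0,0,0],0],
  [0.4,[0,0,0],0],
  [0.4,[0,0,0],0],
  [0.4,[0,0,0],0],
  [0.4,[0,0,0],0],
  [0.4,[0,0,0],0],
  [0.4,[0,0,0],0],
  [0.4,[0,0,0],0],
  [0.4,[0,0,0],0],
  [0.4,[0,0,0],0],
  [0.4,[0,0,0],0],
  [0.4,[0,0,0],0],
])

```text
time: 45.57
tool_pos: [0.5937, -0.0469, 0.1124]
tool_rot: [-180.0, -0.0, 0.5]
contact_force: [1.0, -0.5, -0.6]
finger_gap: 0.0351
grasp_force: 0.0
```

Emit:
apply_moves([
  [0,[0,0,0],0],
  [0,[0,0,0],0],
  [0,[0,0,0],0],
  [0,[0,0,0],0],
  [0,[0,0,0],0],
  [0,[0,0,0],0],
  [0,[0,0,0],0],
])

```text
time: 46.15
tool_pos: [0.5936, -0.0469, 0.1124]
tool_rot: [-180.0, 0.0, 0.5]
contact_force: [0.4, -0.9, 0.2]
finger_gap: 0.024
grasp_force: 55.0
```

Emit:
apply_moves([
  [0,[0,0,-0.4],0],
  [0,[0,0,-0.8],0],
  [0,[0,0,-0.8],0],
  [0,[0,0,-0.8],0],
  [0,[0,0,-0.8],0],
  [0,[0,0,0],-0.95],
  [0,[0,0,0],-0.95],
  [0,[0,0,0],-0.95],
  [0,[0,0,0],-0.95],
  [0,[0,0,0],-0.95],
  [0,[0,0,0],0],
])

```text
time: 47.07
tool_pos: [0.5928, -0.0467, 0.2022]
tool_rot: [-179.9, 0.1, 19.6]
contact_force: [-0.2, 0.2, -5.7]
finger_gap: 0.0238
grasp_force: 55.0
```

```bash
python3 -c "
from h import *
plan(.484,-.346,.1073,19.5);print(robot.observe()['grasp_force'])"
```

```text
t 47.1 pos [ 0.5928 -0.0467  0.2022] rot [-1.7994e+02  8.0000e-02  1.9620e+01] gap 0.0238 | turn 0.03 shift [-8.1   9.83  3.8 ] F [-0.2  0.2 -5.7]
54.99759793281555
```

Emit:
apply_moves([
  [0,[-0.675,0.82,0],0],
  [0,[-0.675,0.82,0],0],
  [0,[-0.675,0.82,0],0],
  [0,[-0.675,0.82,0],0],
  [0,[-0.675,0.82,0],0],
  [0,[-0.675,0.82,0],0],
  [0,[-0.675,0.82,0],0],
  [0,[-0.675,0.82,0],0],
  [0,[-0.675,0.82,0],0],
  [0,[-0.675,0.82,0],0],
  [0,[-0.675,0.82,0],0],
  [0,[-0.675,0.82,0],0],
])

```text
time: 48.07
tool_pos: [0.4838, -0.3472, 0.2023]
tool_rot: [-179.9, 0.0, 19.3]
contact_force: [0.3, -0.6, -5.9]
finger_gap: 0.0238
grasp_force: 55.0
```

Emit:
apply_moves([
  [0,[0,0,0.5],0],
  [0,[0,0,0.8],0],
  [0,[0,0,0.8],0],
  [0,[0,0,0.7],0],
  [0,[0,0,0.4],0],
  [0,[0,0,0.2],0],
  [0,[0,0,0.15],0],
  [0,[0,0,0.05],0],
  [0,[0,0,0.03],0],
  [0,[0,0,0.03],0],
  [0,[0,0,0],0],
  [0,[0,0,0],0],
])

```text
time: 49.07
tool_pos: [0.4851, -0.3466, 0.1115]
tool_rot: [180.0, -0.0, 19.5]
contact_force: [-0.2, -0.1, -4.8]
finger_gap: 0.0235
grasp_force: 55.0
```

Emit:
apply_moves([
  [0,[0,0,0.03],0],
  [0,[0,0,0.03],0],
  [0,[0,0,0],0],
  [0,[0,0,0],0],
])

```text
time: 49.4
tool_pos: [0.4847, -0.3463, 0.1094]
tool_rot: [-180.0, 0.0, 19.5]
contact_force: [0.2, -0.0, -5.6]
finger_gap: 0.0238
grasp_force: 55.0
```

Emit:
apply_moves([
  [0,[0,0,0.03],0],
  [0,[0,0,0.03],0],
  [0,[0,0,0.03],0],
  [0,[0,0,0],0],
  [0,[0,0,0],0],
])

```text
time: 49.82
tool_pos: [0.4847, -0.3463, 0.107]
tool_rot: [-180.0, 0.0, 19.5]
contact_force: [-0.5, -0.4, -5.6]
finger_gap: 0.0238
grasp_force: 55.0
```

Emit:
apply_moves([
  [0,[0,0,0.03],0],
  [0,[0,0,0],0],
  [0,[0,0,0],0],
])

```text
time: 50.07
tool_pos: [0.4849, -0.3464, 0.1064]
tool_rot: [180.0, -0.0, 19.5]
contact_force: [0.3, -0.2, -5.0]
finger_gap: 0.0235
grasp_force: 55.0
```

Emit:
apply_moves([
  [0,[0,0,0.03],0],
  [0,[0,0,0],0],
  [0,[0,0,0],0],
])

```text
time: 50.32
tool_pos: [0.4849, -0.3464, 0.1064]
tool_rot: [180.0, -0.0, 19.5]
contact_force: [-1.7, 2.3, 4.6]
finger_gap: 0.024
grasp_force: 55.0
```

Emit:
apply_moves([
  [0,[0,0,0.02],0],
  [0,[0,0,0],0],
  [0,[0,0,0],0],
])

```text
time: 50.57
tool_pos: [0.485, -0.3464, 0.1064]
tool_rot: [180.0, -0.0, 19.5]
contact_force: [-2.4, 3.4, 9.6]
finger_gap: 0.024
grasp_force: 55.0
```

The gauge is on the mat. I release and rise, then look once more.

Emit:
apply_moves([
  [0,[0,0,-0.03],0],
  [0.6,[0,0,0],0],
  [0.6,[0,0,0],0],
  [0.6,[0,0,0],0],
  [0.6,[0,0,0],0],
  [0.6,[0,0,0],0],
  [0.6,[0,0,0],0],
  [0.6,[0,0,-0.4],0],
  [0.6,[0,0,-0.8],0],
  [0.6,[0,0,-0.9],0],
  [0.6,[0,0,-0.9],0],
  [0.6,[0,0,-0.9],0],
])

```text
time: 51.57
tool_pos: [0.4847, -0.3463, 0.2051]
tool_rot: [180.0, -0.0, 19.5]
contact_force: [0.3, -0.4, 0.2]
finger_gap: 0.0524
grasp_force: 0.0
```

Emit:
apply_moves([
  [1,[-0.3,0,-0.9],0],
  [1,[-0.3,0,-0.9],0],
  [1,[-0.3,0,-0.9],0],
  [1,[-0.3,0,-0.5],0],
  [1,[0,0,0],0],
  [1,[0,0,0],0],
  [1,[0,0,0],0],
])

```text
time: 52.15
tool_pos: [0.4561, -0.3558, 0.2822]
tool_rot: [-179.9, 0.0, 19.5]
contact_force: [0.0, 0.5, -0.5]
finger_gap: 0.0873
grasp_force: 0.0
```

```bash
python3 -c "
from h import *
w=viewer.read_camera('wrist')['frame']; s=viewer.read_camera('side')['frame'][100:292,150:406]
im=np.hstack([cv2.resize(w,(400,300)),cv2.resize(s,(400,300),interpolation=2)])
cv2.imwrite('pics/end.png',im[:,:,::-1]); plan(.48,-.35,.3,19)"
```

```text
t 52.2 pos [ 0.4561 -0.3556  0.2817] rot [-1.7984e+02  6.0000e-02  1.9490e+01] gap 0.0877 | turn 0.12 shift [ 0.98  0.1  -0.73] F [-0.4  1.1  0.4]
```

View pics/end.png

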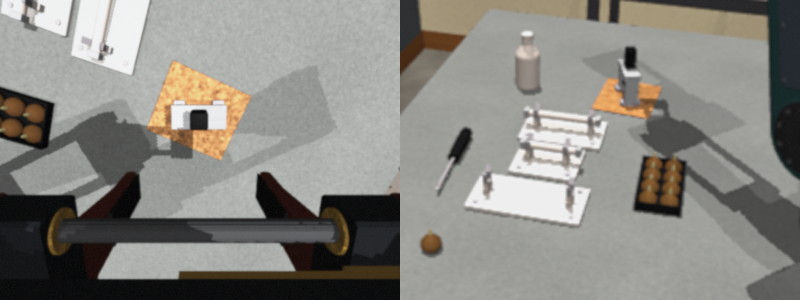

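The gauge stands upright on its mat (199,117 left; 628,80 right), and both tubes lie in their clips (560,117 and 548,150). The corms, bottle and screwdriver have not moved.

```bash
python3 -c "
from workcell import workorder
print(workorder.sign_off())"
```

```text
the job is handed in; nothing more can be done
None
```

The medium and short tubes, the only two present, are pressed home in their holders; I stood the gauge on each for about two seconds, medium first, returned it upright to its mat, and handed the job in. I had no readout of the gauge's sprung foot, so home seating rests on the push-down stop heights and the camera views.

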